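# Steady the rocking display stand and stow the grip tray under it

### The job

The display stand on the counter leans and rocks because its two front feet are screwed up too far: turn the green knobs on its outriggers until it stands level and firm on all four feet. Then slide the blue tray into the middle of the bay under the deck, square and with its front wall flush with the deck's front edge, without it touching the stand. Do not shove the stand about, leave everything else where it is, and let go at the end.

Things in the scene. Friction and masses are not known exactly. Their poses are not given: they have to be found in the camera images.
- stand: Low display stand, grey deck on blue legs, 2 to 3 kg, loose. Origin under the middle of its deck, at the level of the rear soles. x points from its front (robot side) to its rear, y to the robot's left, z up. Deck 240 (x) by 380 (y) by 18 thick, underside z = 75, top z = 93. Rear legs 30 square at x = 100, y = +-165. Starts leaning forward and rocking: both front feet are 5 to 11 mm too short, by different amounts.
- deck_front (a point): middle of the deck's front edge, on its underside: x = -120, y = 0, z = 75 of the stand; axes as the stand's. Below it is the open bay for the tray, 286 wide between the outriggers. An outrigger at each front corner, 44 wide (y = +-143 to +-187), reaches forward to x = -190 between z = 45 and 77, with a rubber foot (40 dia) under it and a green knob on it.
- knob_l (a joint): turn (rad) of the left (y+) green knob. Growing = clockwise, looking at its outer face = left front foot is screwed down out of the stand, 30 mm per full turn (4.77 mm per rad), lifting that corner. 0 = its sole is level with the rear soles; negative = short, as at the start; stops at -3.4 and +1.6, nothing blocks it at 0. Stiff (0.15 N m), stays where it is left.
- knob_r (a joint): the same for the right (y-) knob and foot; growing is again clockwise, looking at the knob's outer face
- knob_l_grip (a point): centre of the left knob: green square block, 40 by 40 mm across flats, 32 thick along its axis. z: its axis, out of the free outer face, leaning 35 degrees from vertical to the stand's front (-x). x, y: square to the flats, turning with the knob; y parallel to the stand's y at joint 0. At x = -187, y = 165, z = 110 of the stand; 22 mm gap along the axis from its inner face to the outrigger.
- knob_r_grip (a point): the same for the right knob; at x = -187, y = -165, z = 110 of the stand
- foot_l_pad (a point): middle of the sole of the left front foot (x = -155, y = 165 of the stand); the counter is z = 0
- foot_r_pad (a point): middle of the sole of the right front foot (x = -155, y = -165 of the stand)
- tray: Low blue tray with four coloured rolls fixed in it, 100 (x) by 190 (y) by 45 high, 0.25 to 0.5 kg, on the counter left or right in front of the stand. Origin: centre of its underside. x towards its rear. A straight black handle, 22 wide (y), 22 tall (z = 23 to 45), sticks out of its front wall from x = -50 to -130. Stored: origin at x = -70, y = 0 of the stand, square to it, handle to the robot.
- tray_handle (a point): point to grip, on the handle's middle line: x = -95, y = 0, z = 34 of the tray; axes as the tray's
- carton: bystander: plain cardboard carton 100 x 150 x 75 high (mm); origin at the centre of its underside
- amber: bystander: small amber bottle with red cap, 38 dia, 85 high (mm); origin at the centre of its underside
- pills: bystander: white jar, 44 dia, 75 high (mm); origin at the centre of its underside
- flask: bystander: dark drinking flask with a green carry loop, 68 dia, about 200 high (mm); origin at the centre of its underside
- pump: bystander: cream pump bottle, 66 dia, about 170 high (mm); origin at the centre of its underside
- roll: bystander: low roll of white tape lying flat on the front of the stand's deck, 50 dia, 24 high (mm); origin at the centre of its underside
- spray: bystander: red bottle, 48 dia, 130 high, standing on the stand's deck (mm); origin at the centre of its underside
- lotion: bystander: white bottle with orange cap, 56 dia, 100 high, standing on the deck (mm); origin at the centre of its underside
- tin: bystander: yellow can, 60 dia, 70 high, standing on the deck (mm); origin at the centre of its underside

How it is judged:
By the outcome, as a careful person would: the job done as asked, in the order asked, and still so for the second after the job is handed in, with the robot touching nothing.
It also fails if it takes over 72 s, if anything falls off the work surface, if the arm or the gripper's body presses on something with over 40 N, if the wrist force passes 120 N, or if a joint passes its speed limit or range.

### The arm

A 7-joint arm with a two-finger parallel gripper is mounted at the origin on the work surface. World frame = base frame: x ahead of the robot, y to its left, z up, the work surface at z = 0. Lengths are in m, angles in rad, forces in N, time in s.
With the tool pointing down it reaches from about 0.4 to 0.85 m from the base axis. Payload 10.4 kg.
Tool frame: the origin (TCP) lies at the very end of the fingers, on their centre line; the grasp point (between the pads) lies 19 mm behind it (manip.grip_depth is the distance from the TCP to the grasp point, in m); z points along the fingers, x is the direction in which the jaws open and shut, and the axes are right-handed (so a half turn about z gives the same grasp; the last joint's range is limited). The gripper opens to 85 mm and grips with 20 to 120 N. Pads are 22 mm wide; open, the fingers measure 114 mm over their backs; the gripper's body (76 mm by 85 mm) begins 54 mm behind the grasp point. The pads swing forward as they close: fully open they stand 13 mm farther back than shut.
Start: joints at [-1.229, 0.332, -0.065, 1.46, 0.022, 1.35, -0.088], TCP at [0.223, 0.584, 0.231] pointing down, gripper open.
Joint ranges: [-2.6, 2.6], [-0.5, 2.12], [-1.47, 1.34], [0.16, 2.42], [-1.27, 4.41], [0.06, 2.06], [-2.6, 2.6]. Speed limits (rad/s): [2.22, 2.22, 2.79, 2.79, 3.14, 3.14, 3.14].

### API

Orientations are given as a unit quaternion [x, y, z, w].
In Python, from workcell import manip, cams gives the robot as it stands. The module is installed in compiled form; this text tells all that it offers.
- The arm moves only by the tool move_arm, never from a script. Its arguments are lists of equal length, an entry for each row: "claw": the opening, from 0 (shut) to 1 (fully open); "dp": the shift along the tool's x, y, z as a fraction of full scale, a list of three; "turn": the turn, a rotation vector about the tool's x, y, z as a fraction of full scale, a list of three. A call has 1 to 8 rows; each row shifts and turns the commanded pose from where the row before left it, along the tool's axes as they then stand; what a row does not reach is not made up. Full scale, the value 1, is 200 mm for a shift and 45 degrees for a turn. A row lasts 1/12 s, in which the tool goes at most 41.7 mm and 7.16 degrees, less where a joint would pass 70% of its speed; a pose out of reach is approached as far as the arm can. A call with a number of a shift or a turn outside -1 to 1 is refused whole. A call with a gripper value outside its range is refused whole. The fingers move at their own pace and stop on an object; "grip_force" is the grip in N (left out, the last holds). Time passes only in rows, so rows that do not move let the fingers close. It gives the time, the measured TCP pose, the force and the opening at its end, in the units of the state.
- manip.get_obs(): the state, without advancing time (a new reading comes with each control period).
- cams.camera(name): name is "side" or "top" or "wrist"; returns the picture (400x640x3 uint8, red, green, blue); there is no depth.
- cams.camera_info(name): a dict with "fx", "fy", "cx", "cy" (pixels), "pose" (4x4, takes a point from camera to world coordinates); the wrist camera has in their place "tool_from_camera" (4x4, takes a point from camera to tool coordinates, whose origin is the TCP and whose axes are the tool frame's). Camera axes: x right, y down, z forward; pixel columns grow to the right and rows downward; lengths in m; the calibration is good to about 2 mm. A picture is of the moment at which its call begins: read the wrist's pose just before it. camera_info takes no time and is no camera call.
- manip.hand_in(): hands the job in, once; it reports no verdict.
The state is a dict: "clock": time; "joint_pos": joint angles; "joint_velocities": joint speeds; "tau": joint torques, N m; "position": TCP position; "ee_rot": TCP orientation; "ft_force": force on the tool from outside, world axes, zero at the start; "torque": the same for the moment, N m; "grip_width": opening from 0.0 (shut) to 1.0 (fully open).
Only numpy, scipy, OpenCV 4.12 (cv2) and the standard library are available. Lean on these libraries where they do the work, as an engineer would, in place of code of your own. Each camera call takes 0.05 s, during which the arm holds its last target.

## Working session

There is one attempt and no reset: what is moved stays moved. The work goes in short steps, Python scripts to look and compute and a tool call to move; the robot and the scene stay as the last step left them, time stands still between calls to the robot, and variables do not carry over. Pictures are saved under pics/ and viewed, and the job is handed in when it is done.

Besides the shell and the picture viewer there is one more tool, called as name(argument=value, ...), one argument or row to a line, values as JSON. move_arm: Moves the arm, as the interface text tells. Shift numbers are shares of 200 mm and turn numbers shares of 45 degrees, none past 1 either way. Its arguments: {"type":"object","properties":{"claw":{"type":"array","items":{"type":"number"}},"dp":{"type":"array","items":{"type":"array","items":{"type":"number"}}},"turn":{"type":"array","items":{"type":"array","items":{"type":"number"}}},"grip_force":{"type":"number"}},"required":["claw","dp","turn"]}

```bash
mkdir -p pics; ls; python3 - <<'E'
from workcell import manip, cams
import cv2, json
for n in ["side","top","wrist"]:
    im=cams.camera(n); cv2.imwrite(f"pics/{n}0.png",im[:,:,::-1])
    i=cams.camera_info(n); print(n,{k:(v if not hasattr(v,'tolist') else [[round(x,4) for x in r] for r in v.tolist()]) for k,v in i.items()})
print(manip.get_obs(), manip.grip_depth)
E
```

```text
pics
side {'fx': 471.62293509212935, 'fy': 471.62293509212935, 'cx': 327.790613341558, 'cy': 192.03306545575714, 'pose': [[0.9987, -0.0287, 0.0412, 0.4904], [-0.049, -0.7408, 0.6699, -0.8623], [0.0113, -0.6711, -0.7413, 1.0573], [0.0, 0.0, 0.0, 1.0]]}
top {'fx': 460.0038727586858, 'fy': 460.0038727586858, 'cx': 317.5504562752413, 'cy': 203.15834820574503, 'pose': [[-0.0205, -0.9979, 0.0611, 0.487], [-0.9995, 0.0219, 0.0217, -0.0136], [-0.023, -0.0606, -0.9979, 1.2574], [0.0, 0.0, 0.0, 1.0]]}
wrist {'fx': 351.060299958659, 'fy': 351.060299958659, 'cx': 320.30762132356324, 'cy': 194.92861582432596, 'tool_from_camera': [[1.0, -0.0005, -0.0003, -0.0001], [0.0005, 0.9522, 0.3056, -0.0794], [0.0001, -0.3056, 0.9522, -0.1426], [0.0, 0.0, 0.0, 1.0]]}
{'clock': 0.15, 'joint_pos': array([-1.22858353,  0.33270276, -0.06473356,  1.46070704,  0.02159228,
        1.34989161, -0.08849399]), 'joint_velocities': array([ 0.0002165 , -0.00388988, -0.00174327, -0.00360139, -0.00123809,
        0.00035726,  0.00051879]), 'tau': array([ 8.87879942e-04, -6.25823808e+01,  4.93027701e-02, -3.91849852e+01,
        1.63324055e-02,  7.50970852e-03, -6.03951798e-05]), 'position': array([0.22286741, 0.58363114, 0.23073348]), 'ee_rot': array([ 8.23627772e-01,  5.67130528e-01, -4.10694420e-04,  2.97155495e-04]), 'ft_force': array([ 0.28445541, -0.40171605, -0.49648724]), 'torque': array([-0.02220611,  0.02430793, -0.0019564 ]), 'grip_width': 0.997849965646991} 0.0187
```

View pics/side0.png

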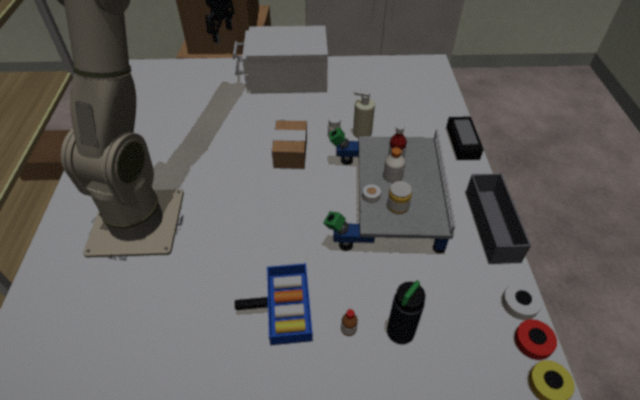

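View pics/top0.png

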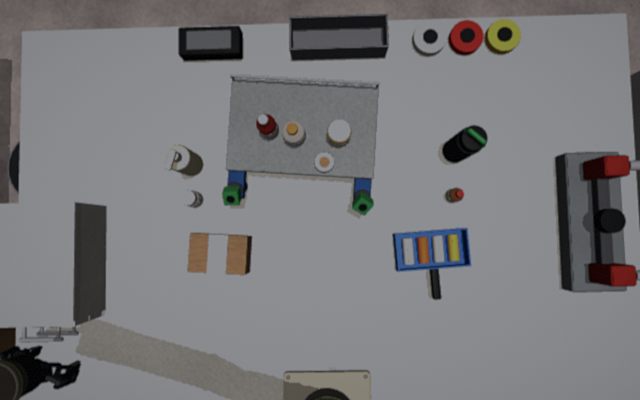

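View pics/wrist0.png

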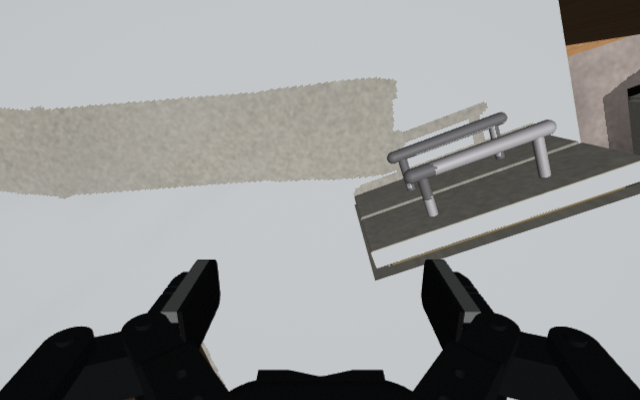

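```bash
cat > h.py <<'E'
import numpy as np, cv2
from workcell import manip, cams
from scipy.spatial.transform import Rotation as R
from scipy.optimize import least_squares
def crop(src,x0,y0,x1,y1,s,out):
    im=cv2.imread(src)[y0:y1,x0:x1]; im=cv2.resize(im,None,fx=s,fy=s,interpolation=cv2.INTER_CUBIC)
    im=cv2.convertScaleAbs(im,alpha=1.4,beta=20)
    for k in range(0,x1-x0,10):
        cv2.putText(im,str(x0+k),(k*s,8),0,.3,(0,0,255),1); cv2.line(im,(k*s,10),(k*s,14),(0,0,255),1)
    for k in range(10,y1-y0,10):
        cv2.putText(im,str(y0+k),(0,k*s+4),0,.3,(0,0,255),1); cv2.line(im,(20,k*s),(24,k*s),(0,0,255),1)
    cv2.imwrite(out,im)
class Cam:
    def __init__(s,name,obs=None):
        i=cams.camera_info(name); s.K=[i[k] for k in('fx','fy','cx','cy')]
        if name=='wrist':
            T=np.eye(4);T[:3,:3]=R.from_quat(obs['ee_rot']).as_matrix();T[:3,3]=obs['position'];s.P=T@np.array(i['tool_from_camera'])
        else: s.P=np.array(i['pose'])
    def proj(s,p):
        p=np.atleast_2d(p); c=(p-s.P[:3,3])@s.P[:3,:3]; fx,fy,cx,cy=s.K
        return np.c_[fx*c[:,0]/c[:,2]+cx,fy*c[:,1]/c[:,2]+cy]
    def ray(s,u,v):
        fx,fy,cx,cy=s.K; d=s.P[:3,:3]@np.array([(u-cx)/fx,(v-cy)/fy,1]); return s.P[:3,3],d/np.linalg.norm(d)
    def atz(s,u,v,z):
        o,d=s.ray(u,v); return o+d*(z-o[2])/d[2]
def tri(*rays):
    A=np.zeros((3,3));b=np.zeros(3)
    for o,d in rays:
        M=np.eye(3)-np.outer(d,d);A+=M;b+=M@o
    p=np.linalg.solve(A,b); return p,[np.linalg.norm((np.eye(3)-np.outer(d,d))@(p-o))*1000 for o,d in rays]
E
python3 - <<'E'
from h import *
crop('pics/top0.png',180,60,400,220,4,'pics/t1.png')
crop('pics/side0.png',310,120,470,260,5,'pics/s1.png')
crop('pics/top0.png',380,210,480,310,6,'pics/t2.png')
crop('pics/side0.png',220,250,330,350,6,'pics/s2.png')
E
```

```text
(no output)
```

View pics/t1.png

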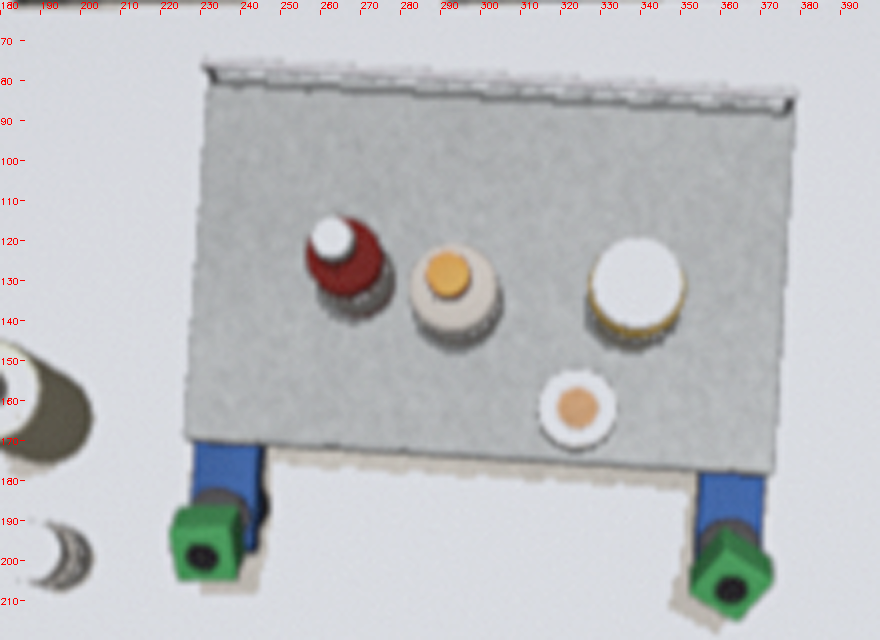

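View pics/s1.png

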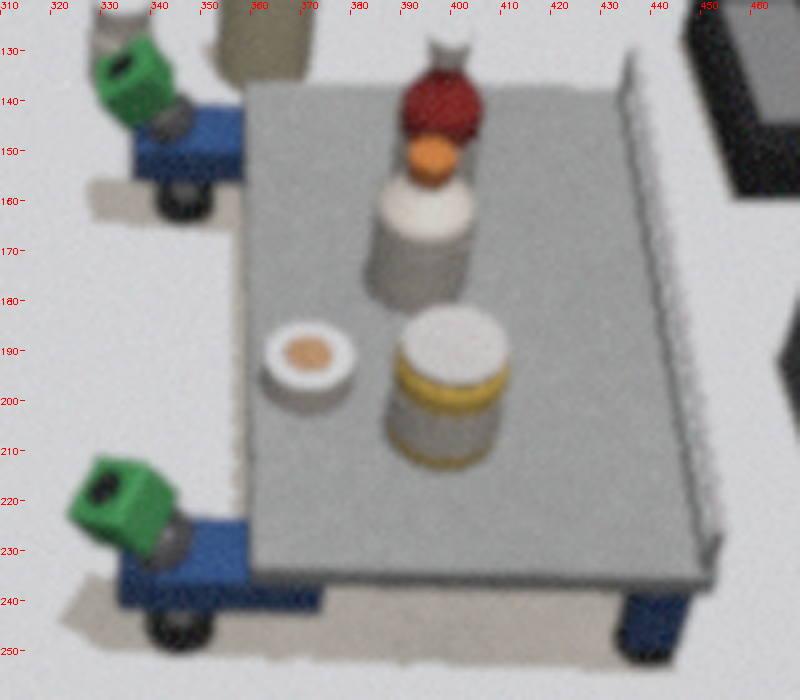

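View pics/t2.png

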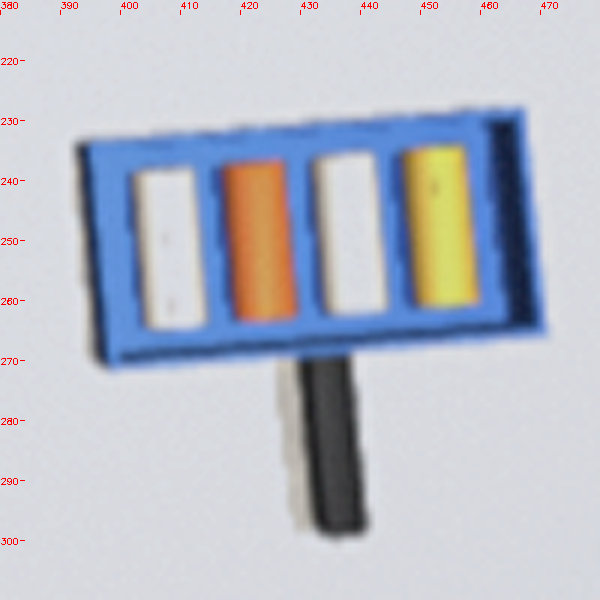

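View pics/s2.png

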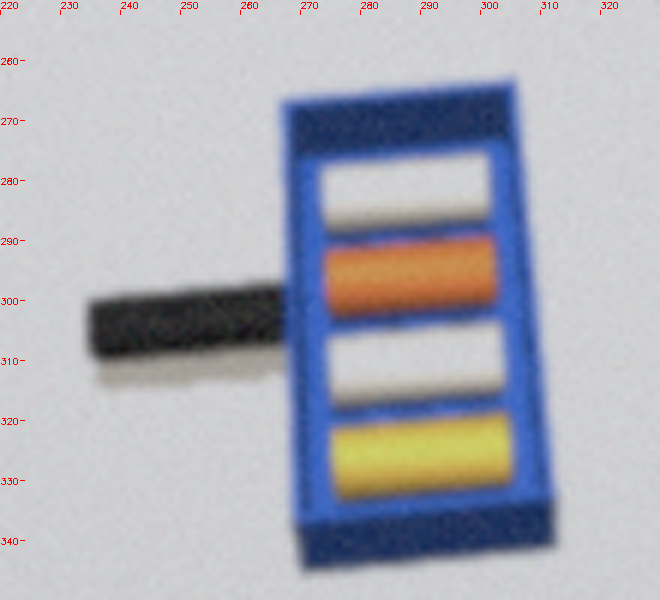

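```bash
python3 - <<'E'
from h import *
t,s=Cam('top'),Cam('side')
# stand
M=[(-120,190,93),(-120,-190,93),(120,190,93),(120,-190,93)]
T=[(226.3,169.8),(373,178.2),(232,80.7),(377.8,88.2)]
S=[(359,136.8),(359.8,233.8),(434,138),(450.6,235.4)]
for a,b in zip(T,S): print(tri(t.ray(*a),s.ray(*b)))
M=np.array(M)/1000
def f(p,full=0):
    w=R.from_rotvec(p[3:]).apply(M)+p[:3]
    return np.r_[(t.proj(w)-T).ravel(),(s.proj(w)-S).ravel()]
r=least_squares(f,[.7,0,0,0,0,0]); print(r.x[:3],np.degrees(r.x[3:]),r.fun.round(1))
p=r.x; 
for y in(.165,-.165): print('knob',R.from_rotvec(p[3:]).apply([-.187,y,.110])+p[:3])
# tray
Mt=np.array([(-50,95,45),(-50,-95,45),(50,95,45),(50,-95,45),(-130,11,45),(-130,-11,45)])/1000
T=[(397.6,271),(470.8,265.5),(393.3,233.7),(467,228.3),(432.7,298.5),(441,297.7)]
S=[(266.7,267),(269.2,337),(305.5,264),(312,333.3),(234.7,299.7),(235.5,309)]
def g(p):
    w=R.from_euler('z',p[2]).apply(Mt)+[p[0],p[1],p[3]]
    return np.r_[(t.proj(w)-T).ravel(),(s.proj(w)[:4]-S[:4]).ravel()]
r=least_squares(g,[.45,-.25,0,0]); print(r.x,np.degrees(r.x[2]),r.fun.round(1).reshape(-1,2))
p=r.x;print('handle',R.from_euler('z',p[2]).apply([-.095,0,.034])+[p[0],p[1],p[3]])
E
```

```text
(array([0.65168539, 0.2456037 , 0.08371825]), [np.float64(1.4638984888506323), np.float64(1.4638984888506885)])
(array([ 0.61976591, -0.13120381,  0.08407739]), [np.float64(0.13151058643872732), np.float64(0.13151058643877447)])
(array([0.88420113, 0.22806271, 0.08665477]), [np.float64(1.2164796728994551), np.float64(1.2164796728995093)])
(array([ 0.85177998, -0.14951716,  0.08910088]), [np.float64(0.0021226696012341785), np.float64(0.002122669601130099)])
[ 0.75268697  0.04870635 -0.00958296] [-0.31830928 -0.2128763  -4.66812084] [-0.9  0.9 -0.3  0.9 -0.  -1.2 -0.1 -1.3 -1.7 -0.1 -1.  -0.2  0.4  0.8
  1.5  1. ]
knob [0.57935517 0.2290003  0.0987876 ]
knob [ 0.55249525 -0.09989995  0.10056897]
[ 0.43447337 -0.28488156  0.06063048 -0.00572283] 3.4738704875935285 [[-0.   0. ]
 [-0.5 -0.2]
 [ 0.8 -0.8]
 [-0.6 -1.3]
 [-0.1  0.8]
 [ 0.1  0.9]
 [-0.2  0. ]
 [-0.8  0.6]
 [ 0.3 -0.3]
 [ 0.3 -0. ]]
handle [ 0.33964793 -0.29063793  0.02827717]
```

```bash
cat > plan.py <<'E'
from h import *
def tilt(theta,yaw,spin=0):
    """tool with jaws along stand y(+spin about tool z), z tilted forward by theta; degrees; yaw of stand"""
    base=np.array([[0,1,0],[1,0,0],[0,0,-1.]])  # cols x=(0,1,0), y=(1,0,0), z=(0,0,-1)
    return R.from_euler('z',yaw,degrees=True)*R.from_euler('y',-theta,degrees=True)*R.from_matrix(base)*R.from_euler('z',spin,degrees=True)
def plan(p1,R1,n=None,p0=None,R0=None,claw=1,via=None):
    o=manip.get_obs()
    p0=o['position'] if p0 is None else np.array(p0); R0=R.from_quat(o['ee_rot']) if R0 is None else R0
    p1=np.array(p1); w=(R0.inv()*R1).as_rotvec(); d=p1-p0
    m=max(np.linalg.norm(d)/.040,np.degrees(np.linalg.norm(w))/7.0); n=n or int(np.ceil(m))
    print('n',n,'min',round(m,1),'dist',(d*1000).round(1),'rot',np.degrees(w).round(1))
    t=(w/n/np.radians(45)).round(4).tolist(); rows=[]
    for k in range(n):
        Rk=R0*R.from_rotvec(w*k/n); rows.append((Rk.inv().apply(d/n)/.2).round(4).tolist())
    for k in range(0,n,8):
        q=rows[k:k+8]; print('dp',q,'turn x%d'%len(q),t)
E
python3 - <<'E'
from plan import *
plan([.512,.065,.235],tilt(17,-4.7),n=20)
E
```

```text
n 20 min 14.8 dist [ 289.1 -518.6    4.3] rot [-16.9   2.5 -16.1]
dp [[-0.0953, 0.1138, -0.001], [-0.0969, 0.1124, 0.0005], [-0.0985, 0.111, 0.0019], [-0.1001, 0.1096, 0.0033], [-0.1016, 0.1081, 0.0047], [-0.1031, 0.1066, 0.0061], [-0.1046, 0.1051, 0.0074], [-0.1061, 0.1035, 0.0087]] turn x8 [-0.0188, 0.0027, -0.0179]
dp [[-0.1075, 0.1018, 0.01], [-0.109, 0.1002, 0.0113], [-0.1104, 0.0984, 0.0125], [-0.1118, 0.0967, 0.0137], [-0.1132, 0.0949, 0.0149], [-0.1145, 0.0931, 0.016], [-0.1159, 0.0912, 0.0171], [-0.1172, 0.0893, 0.0182]] turn x8 [-0.0188, 0.0027, -0.0179]
dp [[-0.1184, 0.0874, 0.0193], [-0.1197, 0.0854, 0.0203], [-0.1209, 0.0834, 0.0213], [-0.1221, 0.0814, 0.0222]] turn x4 [-0.0188, 0.0027, -0.0179]
```

move_arm(
  claw=[1,1,1,1,1,1,1,1],
  dp=[
    [-0.095,0.114,0],
    [-0.097,0.112,0],
    [-0.099,0.111,0.002],
    [-0.1,0.11,0.003],
    [-0.102,0.108,0.005],
    [-0.103,0.107,0.006],
    [-0.105,0.105,0.007],
    [-0.106,0.104,0.009],
  ],
  turn=[
    [-0.019,0.003,-0.018],
    [-0.019,0.003,-0.018],
    [-0.019,0.003,-0.018],
    [-0.019,0.003,-0.018],
    [-0.019,0.003,-0.018],
    [-0.019,0.003,-0.018],
    [-0.019,0.003,-0.018],
    [-0.019,0.003,-0.018],
  ],
)

```text
clock: 0.82
position: [0.3393, 0.3748, 0.2327]
ee_rot: [0.789, 0.612, 0.042, 0.044]
ft_force: [1.6, -0.3, 0.8]
grip_width: 1.001
```

move_arm(
  claw=[1,1,1,1,1,1,1,1],
  dp=[
    [-0.108,0.102,0.01],
    [-0.109,0.1,0.011],
    [-0.11,0.098,0.013],
    [-0.112,0.097,0.014],
    [-0.113,0.095,0.015],
    [-0.115,0.093,0.016],
    [-0.116,0.091,0.017],
    [-0.117,0.089,0.018],
  ],
  turn=[
    [-0.019,0.003,-0.018],
    [-0.019,0.003,-0.018],
    [-0.019,0.003,-0.018],
    [-0.019,0.003,-0.018],
    [-0.019,0.003,-0.018],
    [-0.019,0.003,-0.018],
    [-0.019,0.003,-0.018],
    [-0.019,0.003,-0.018],
  ],
)

```text
clock: 1.48
position: [0.455, 0.1674, 0.2342]
ee_rot: [0.748, 0.652, 0.083, 0.087]
ft_force: [0.5, 0.8, 0.9]
grip_width: 0.999
```

move_arm(
  claw=[1,1,1,1,1,1],
  dp=[
    [-0.118,0.087,0.019],
    [-0.12,0.085,0.02],
    [-0.121,0.083,0.021],
    [-0.122,0.081,0.022],
    [0,0,0],
    [0,0,0],
  ],
  turn=[
    [-0.019,0.003,-0.018],
    [-0.019,0.003,-0.018],
    [-0.019,0.003,-0.018],
    [-0.019,0.003,-0.018],
    [0,0,0],
    [0,0,0],
  ],
)

```text
clock: 1.98
position: [0.5124, 0.0639, 0.235]
ee_rot: [0.728, 0.669, 0.103, 0.109]
ft_force: [0.4, 0.8, -0.5]
grip_width: 1.001
```

```bash
python3 - <<'E'
from h import *
o=manip.get_obs(); print(o['position'],o['ee_rot'],o['joint_pos'].round(3),o['clock'])
import pickle; pickle.dump(o,open('o1.pkl','wb'))
im=cams.camera('wrist'); cv2.imwrite('pics/w1.png',im[:,:,::-1])
E
```

```text
[0.51235751 0.06392723 0.23497507] [0.72755782 0.6694905  0.10313779 0.10864934] [-0.748 -0.166  0.427  2.005  0.212  1.016  1.084] 1.9833
```

View pics/w1.png

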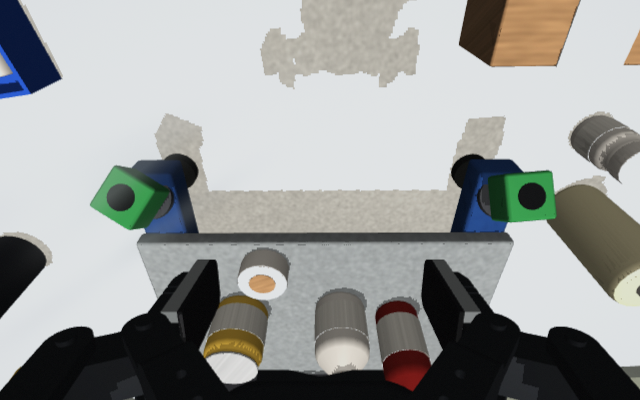

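```bash
python3 - <<'E'
from h import *
crop('pics/w1.png',80,140,230,260,5,'pics/w1a.png')
crop('pics/w1.png',430,140,580,260,5,'pics/w1b.png')
E
```

```text
(no output)
```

View pics/w1a.png

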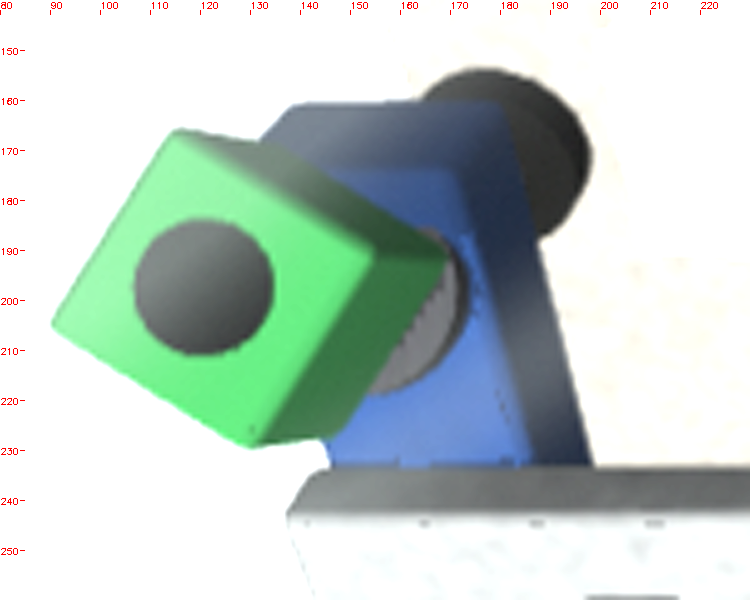

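View pics/w1b.png

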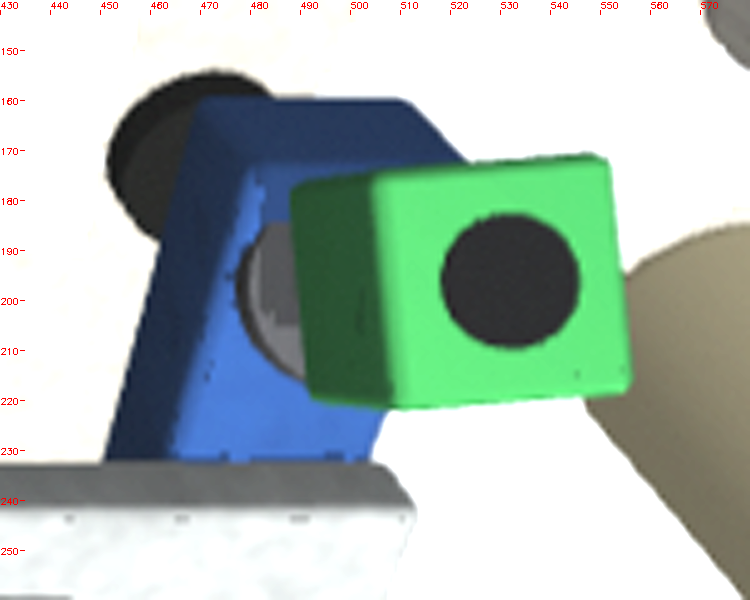

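```bash
cat > fit.py <<'E'
from plan import *
import pickle
n35=R.from_euler('y',-35,degrees=True)
def knobpts(y,q,L):
    return n35.apply(R.from_rotvec([0,0,-q]).apply(np.array(L,float)))+[-.187,y,.110]
# corner labels in tool-like axes
def fit(cams_obs,x0,kR,kL,verbose=1):
    pass
E
python3 - <<'E'
from fit import *
o=pickle.load(open('o1.pkl','rb')); w=Cam('wrist',o); t,s=Cam('top'),Cam('side')
h=.02
cs=[(h,h),(h,-h),(-h,-h),(-h,h)]
oR=[(115.6,166),(90.4,205),(130.4,229.2),(154.4,189.6)]
oL=[(505.2,174.8),(551.4,171.6),(556.2,218),(508.4,221.6)]
iR={3:(169.2,190.4),2:(149.6,226.4)}
iL={0:(488.6,177.6),3:(492.2,219.2)}
deck=[((-.12,-.19,.093),(137.4,242.8)),((-.12,.19,.093),(513,241.4)),((-.12,-.19,.075),(143.6,234)),((-.12,.19,.075),(505.6,232.6))]
T=[(226.3,169.8),(373,178.2)];S=[(359,136.8),(359.8,233.8)]
Df=np.array([(-.12,.19,.093),(-.12,-.19,.093)])
from itertools import product
def res(p,kr,kl,mode):
    A=R.from_rotvec(p[3:6]); W=lambda X:A.apply(X)+p[:3]
    out=[]
    for y,q,oo,ii,k in((-.165,p[6],oR,iR,kr),(.165,p[7],oL,iL,kl)):
        P=lambda j,z:knobpts(y,q,[[*cs[(k-j)%4],z]])[0]
        X=[P(j,.016) for j in range(4)]; out.append(w.proj(W(X))-oo)
        X=[P(j,-.016) for j in ii]; out.append(w.proj(W(X))-list(ii.values()))
        out.append(w.proj(W(knobpts(y,q,[[0,0,.016]])))-[(120.8,197.4) if y<0 else (532.2,196.2)])
    out.append(w.proj(W(np.array([d[0] for d in deck])))-[d[1] for d in deck])
    if mode: out+= [(t.proj(W(Df))-T)*.7,(s.proj(W(Df))-S)*.7]
    return np.concatenate(out).ravel()
for mode in(0,1):
    best=None
    for kr,kl in product(range(4),range(4)):
        r=least_squares(res,[.753,.049,-.01,0,0,-.08,-1.6,-1.6],args=(kr,kl,mode))
        if -2.5<r.x[6]<-.9 and -2.5<r.x[7]<-.9 and(best is None or r.cost<best.cost): best=r;kk=(kr,kl)
    r=best
    A=R.from_rotvec(r.x[3:6])
    print(mode,kk,r.cost,'pos',r.x[:3].round(4),'zyx',A.as_euler('ZYX',degrees=True).round(2),'qR,qL',r.x[6:].round(3))
    print(r.fun.round(1).tolist())
    for n,X in(('knobR',(-.187,-.165,.11)),('knobL',(-.187,.165,.11)),('RL',(.1,.165,0)),('RR',(.1,-.165,0)),('FL',(-.155,.165,0)),('FR',(-.155,-.165,0))):print(n,(A.apply(X)+r.x[:3]).round(4))
pickle.dump(r.x,open('st.pkl','wb'))
E
```

```text
0 (3, 0) 5220.75988731587 pos [0.7615 0.0291 0.0073] zyx [-9.97 -4.64 -7.6 ] qR,qL [-1.047 -1.892]
[2.9, -7.2, -3.4, 0.4, 6.9, 3.2, 12.8, -3.6, 7.8, -0.6, 1.0, 4.9, 7.1, -1.9, 29.1, -5.4, -54.0, 11.2, -44.1, 7.4, 40.3, -10.6, 21.1, -3.5, 30.6, -7.2, -8.9, 0.8, -13.0, 7.5, -13.3, 1.2, -13.0, 4.1, -15.1, 0.1]
knobR [ 0.5417 -0.0836  0.1226]
knobL [0.6018 0.238  0.0791]
RL [ 0.8897  0.1726 -0.0064]
RR [ 0.8296 -0.149   0.0371]
FL [ 0.6394  0.2166 -0.027 ]
FR [ 0.5793 -0.105   0.0165]
1 (3, 0) 5280.232066715216 pos [0.7625 0.0306 0.0061] zyx [-9.44 -4.58 -6.85] qR,qL [-1.047 -1.899]
[2.6, -6.5, -3.0, 0.5, 6.3, 3.0, 11.7, -3.3, 7.4, -0.4, 0.9, 4.6, 6.6, -1.7, 28.7, -5.8, -55.0, 11.2, -44.6, 7.5, 40.5, -10.8, 21.1, -3.9, 31.1, -7.5, -9.3, 0.7, -11.8, 7.0, -12.6, 1.3, -11.7, 3.8, -14.2, 0.1, 0.3, -5.1, -1.3, 2.9, 3.8, 2.5, -3.5, -6.1]
knobR [ 0.5438 -0.0858  0.1197]
knobL [0.6006 0.2369 0.0804]
RL [ 0.8892  0.1756 -0.0055]
RR [ 0.8324 -0.1471  0.0338]
FL [ 0.6385  0.2173 -0.0259]
FR [ 0.5817 -0.1054  0.0134]
```

```bash
cat > fit.py <<'E'
from plan import *
import pickle
from itertools import product
n35=R.from_euler('y',-35,degrees=True)
h=.02
cs=[(h,h),(h,-h),(-h,-h),(-h,h)]
def knobpts(y,q,L):
    return n35.apply(R.from_rotvec([0,0,-q]).apply(np.array(L,float)))+[-.187,y,.110]
# corners all listed counterclockwise in the (upside-down) wrist picture
def fit(obs,oR,oL,iR,iL,cR,cL,deck,x0,qlim=(-2.5,-.9),level=False,T=None,S=None):
    w=Cam('wrist',obs); t,s=Cam('top'),Cam('side')
    Df=np.array([(-.12,.19,.093),(-.12,-.19,.093)])
    def res(p,kr,kl):
        A=R.from_rotvec(p[3:6]); W=lambda X:A.apply(X)+p[:3]
        out=[]
        for y,q,oo,ii,c,k in((-.165,p[6],oR,iR,cR,kr),(.165,p[7],oL,iL,cL,kl)):
            if oo is None: continue
            P=lambda j,z:knobpts(y,q,[[*cs[(k-j)%4],z]])[0]
            J=range(4) if not isinstance(oo,dict) else oo.keys(); V=oo if not isinstance(oo,dict) else list(oo.values())
            out.append(w.proj(W([P(j,.016) for j in J]))-V)
            if ii: out.append(w.proj(W([P(j,-.016) for j in ii]))-list(ii.values()))
            if c: out.append(w.proj(W(knobpts(y,q,[[0,0,.016]])))-[c])
        out.append(w.proj(W(np.array([d[0] for d in deck])))-[d[1] for d in deck])
        if T: out+= [(t.proj(W(Df))-T)*.7,(s.proj(W(Df))-S)*.7]
        return np.concatenate(out).ravel()
    best=None
    for kr,kl in product(range(4),range(4)):
        r=least_squares(res,x0,args=(kr,kl),loss='soft_l1')
        if (oR is None or qlim[0]<r.x[6]<qlim[1]) and (oL is None or qlim[0]<r.x[7]<qlim[1]) and(best is None or r.cost<best.cost): best=r;kk=(kr,kl)
    r=best; A=R.from_rotvec(r.x[3:6])
    print(kk,round(r.cost,1),'pos',r.x[:3].round(4),'zyx',A.as_euler('ZYX',degrees=True).round(2),'qR,qL',r.x[6:].round(3))
    print(r.fun.round(1).tolist())
    for n,X in(('knobR',(-.187,-.165,.11)),('knobL',(-.187,.165,.11)),('RL',(.1,.165,0)),('RR',(.1,-.165,0)),('FL',(-.155,.165,0)),('FR',(-.155,-.165,0))):print(n,(A.apply(X)+r.x[:3]).round(4))
    return r.x
E
python3 - <<'E'
from fit import *
o=pickle.load(open('o1.pkl','rb'))
oR=[(115.6,166),(90.4,205),(130.4,229.2),(154.4,189.6)]
oL=[(505.2,174.8),(508.4,221.6),(556.2,218),(551.4,171.6)]
iR={3:(169.2,190.4),2:(149.6,226.4)}
iL={0:(488.6,177.6),1:(492.2,219.2)}
deck=[((-.12,-.19,.093),(137.4,242.8)),((-.12,.19,.093),(513,241.4)),((-.12,-.19,.075),(143.6,234)),((-.12,.19,.075),(505.6,232.6))]
T=[(226.3,169.8),(373,178.2)];S=[(359,136.8),(359.8,233.8)]
x0=[.753,.049,-.01,0,0,-.08,-1.6,-1.6]
fit(o,oR,oL,iR,iL,(120.8,197.4),(532.2,196.2),deck,x0)
x=fit(o,oR,oL,iR,iL,(120.8,197.4),(532.2,196.2),deck,x0,T=T,S=S)
pickle.dump(x,open('st.pkl','wb'))
E
```

```text
(3, 3) 29.9 pos [ 0.7563  0.0494 -0.0039] zyx [-4.9  -0.88 -0.18] qR,qL [-1.012 -1.647]
[-0.3, -2.9, -1.8, 0.2, 0.3, 2.3, 3.0, -0.3, 4.4, -0.0, 0.2, 1.9, 2.2, -0.2, -1.2, -0.9, -0.2, 1.3, 0.8, 1.0, 1.3, -1.6, -3.4, -1.1, -3.2, 1.4, -1.7, 0.2, -1.8, 0.3, 1.5, 0.6, -0.6, -2.6, 1.0, -2.2]
knobR [ 0.5543 -0.0985  0.1038]
knobL [0.5825 0.2303 0.1027]
RL [ 0.8701  0.2053 -0.0028]
RR [ 0.8419 -0.1235 -0.0018]
FL [ 0.616   0.227  -0.0068]
FR [ 0.5878 -0.1017 -0.0057]
(3, 3) 31.5 pos [ 0.7562  0.0495 -0.0043] zyx [-4.84 -0.79 -0.1 ] qR,qL [-1.012 -1.651]
[-0.3, -2.8, -1.8, 0.2, 0.3, 2.2, 2.8, -0.3, 4.3, -0.0, 0.1, 1.8, 2.2, -0.1, -1.6, -0.9, -0.4, 1.4, 0.7, 1.0, 1.1, -1.7, -3.6, -1.1, -3.3, 1.5, -1.9, 0.2, -1.7, 0.1, 1.5, 0.5, -0.5, -2.7, 0.9, -2.3, -1.2, -0.4, -0.4, -0.0, -0.4, -1.0, -0.1, -0.9]
knobR [ 0.5545 -0.0988  0.1034]
knobL [0.5824 0.23   0.1029]
RL [ 0.8698  0.2055 -0.0031]
RR [ 0.8419 -0.1233 -0.0026]
FL [ 0.6157  0.227  -0.0067]
FR [ 0.5879 -0.1018 -0.0061]
```

```bash
python3 - <<'E'
import fit as F
from fit import *
o=pickle.load(open('o1.pkl','rb'))
oR=[(115.6,166),(90.4,205),(130.4,229.2),(154.4,189.6)]
oL=[(505.2,174.8),(508.4,221.6),(556.2,218),(551.4,171.6)]
iR={3:(169.2,190.4),2:(149.6,226.4)}
iL={0:(488.6,177.6),1:(492.2,219.2)}
deck=[((-.12,-.19,.093),(137.4,242.8)),((-.12,.19,.093),(513,241.4)),((-.12,-.19,.075),(143.6,234)),((-.12,.19,.075),(505.6,232.6))]
T=[(226.3,169.8),(373,178.2)];S=[(359,136.8),(359.8,233.8)]
x0=[.753,.049,-.01,0,0,-.08,-1.6,-1.6]
for h in(.019,.018):
    F.cs=[(h,h),(h,-h),(-h,-h),(-h,h)]
    x=fit(o,oR,oL,iR,iL,(120.8,197.4),(532.2,196.2),deck,x0)
E
```

```text
(3, 3) 14.4 pos [ 0.7564  0.0502 -0.0034] zyx [-4.63 -0.95  0.18] qR,qL [-1.025 -1.643]
[-0.7, -0.8, -0.1, 0.3, -0.1, 0.5, 0.5, -0.2, 2.4, 0.2, -0.1, 0.3, 1.8, -0.0, -0.0, -0.0, 0.7, 0.0, -0.2, 0.1, 0.5, -0.3, -2.1, -0.2, -2.2, 0.3, -1.7, 0.2, -1.6, 0.3, 2.2, 0.9, -0.3, -2.5, 1.6, -1.9]
knobR [ 0.5549 -0.0994  0.103 ]
knobL [0.5815 0.2296 0.104 ]
RL [ 0.8694  0.2066 -0.0012]
RR [ 0.8428 -0.1223 -0.0022]
FL [ 0.6153  0.2272 -0.0054]
FR [ 0.5886 -0.1018 -0.0064]
(3, 3) 18.1 pos [ 0.7564  0.0501 -0.0027] zyx [-4.72 -1.04  0.02] qR,qL [-1.029 -1.646]
[-0.4, 0.9, 1.4, 0.2, -0.4, -1.1, -1.1, 0.2, 0.9, 0.6, -0.4, -1.0, 1.8, 0.1, 1.8, 1.2, 2.5, -1.3, -1.0, -1.1, -0.2, 0.9, -0.6, 0.9, -0.7, -0.8, -1.1, 0.2, -1.9, 0.7, 2.4, 0.9, -0.6, -2.2, 1.8, -1.8]
knobR [ 0.5545 -0.0989  0.1038]
knobL [0.5816 0.23   0.104 ]
RL [ 8.696e-01  2.063e-01 -8.000e-04]
RR [ 0.8425 -0.1226 -0.0009]
FL [ 0.6155  0.2273 -0.0054]
FR [ 0.5884 -0.1016 -0.0056]
```

```bash
python3 - <<'E'
from plan import *
k=np.array([.5548,-.099,.1035]); Rt=tilt(36,-4.7,31.3); z=Rt.apply([0,0,1])
plan(k+z*(.021-.075),Rt,n=8)
E
```

```text
n 8 min 5.2 dist [  11.1 -161.7  -87.8] rot [-18.4   4.9  31. ]
dp [[-0.1004, -0.0017, 0.0564], [-0.101, 0.0028, 0.0554], [-0.1012, 0.0075, 0.0545], [-0.1011, 0.0121, 0.0538], [-0.1007, 0.0168, 0.0533], [-0.1, 0.0215, 0.053], [-0.0989, 0.0261, 0.0529], [-0.0976, 0.0306, 0.053]] turn x8 [-0.0511, 0.0135, 0.0861]
```

move_arm(
  claw=[1,1,1,1,1,1,1,1],
  dp=[
    [-0.1,-0.002,0.056],
    [-0.101,0.003,0.055],
    [-0.101,0.007,0.055],
    [-0.101,0.012,0.054],
    [-0.101,0.017,0.053],
    [-0.1,0.021,0.053],
    [-0.099,0.026,0.053],
    [-0.098,0.031,0.053],
  ],
  turn=[
    [-0.051,0.0135,0.086],
    [-0.051,0.0135,0.086],
    [-0.051,0.0135,0.086],
    [-0.051,0.0135,0.086],
    [-0.051,0.0135,0.086],
    [-0.051,0.0135,0.086],
    [-0.051,0.0135,0.086],
    [-0.051,0.0135,0.086],
  ],
)

```text
clock: 2.7
position: [0.5234, -0.0958, 0.1472]
ee_rot: [0.847, 0.432, 0.264, 0.162]
ft_force: [0.2, -0.7, 0.3]
grip_width: 1.003
```

move_arm(
  claw=[1,1],
  dp=[
    [0,0,0],
    [0,0,0],
  ],
  turn=[
    [0,0,0],
    [0,0,0],
  ],
)

```text
clock: 2.87
position: [0.5227, -0.0959, 0.1465]
ee_rot: [0.847, 0.433, 0.262, 0.162]
ft_force: [0.4, -0.3, 0.5]
grip_width: 1.0
```

```bash
python3 - <<'E'
from h import *
import pickle
o=manip.get_obs(); print(o['position'],o['ee_rot'],o['joint_pos'].round(3),o['clock'],o['ft_force'].round(1))
pickle.dump(o,open('o2.pkl','wb'))
im=cams.camera('wrist'); cv2.imwrite('pics/w2.png',im[:,:,::-1])
w=Cam('wrist',o); print(w.proj([[.5548,-.099,.1035]]))
E
```

```text
[ 0.52265396 -0.09587301  0.14652833] [0.84720393 0.4328329  0.26210125 0.16187686] [-0.494 -0.253  0.554  2.364  0.348  0.383  0.75 ] 2.8667 [ 0.4 -0.3  0.5]
[[320.90030764 221.43772068]]
```

View pics/w2.png

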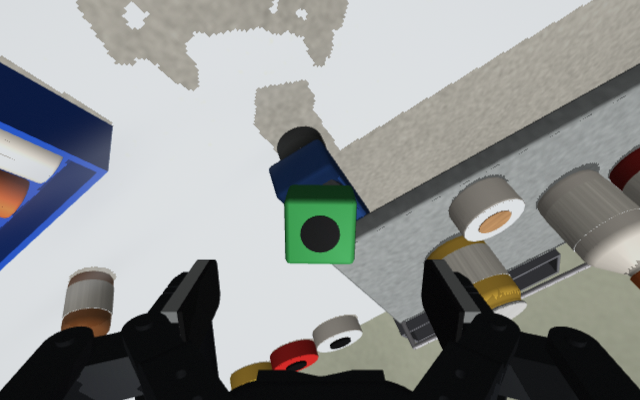

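```bash
python3 - <<'E'
from plan import *
import pickle
o=pickle.load(open('o2.pkl','rb'));w=Cam('wrist',o)
Rt=R.from_quat(o['ee_rot']); z=Rt.apply([0,0,1]); k=np.array([.5548,-.099,.1035])
print('tool tilt',np.degrees(np.arcsin(z[0])), 'knob in tool mm',Rt.inv().apply(k-o['position'])*1000)
ax=tilt(36,-4.7).apply([0,0,1])
print(w.proj([k-ax*.016]))
X=[Rt.apply([sx*.02,sy*.02,0])+k-ax*.016 for sx,sy in((-1,-1),(1,-1),(1,1),(-1,1))]; print(w.proj(X).round(1))
crop('pics/w2.png',260,170,380,280,6,'pics/w2a.png')
E
```

```text
tool tilt 35.74915343946818 knob in tool mm [4.64015995e-02 1.07459600e+00 5.37905750e+01]
[[320.93121149 232.14694362]]
[[284.2 198.3]
 [357.7 198.3]
 [355.5 263.9]
 [286.4 263.9]]
```

View pics/w2a.png

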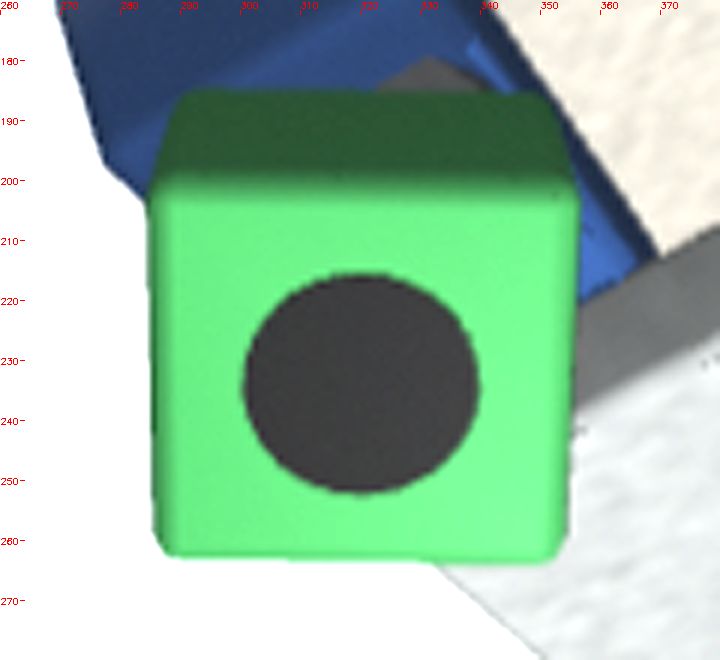

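move_arm(
  claw=[1,1,1,1,1,1,1],
  dp=[
    [0,0.005,0.08],
    [0,0.004,0.08],
    [0,0,0.08],
    [0,0,0.08],
    [0,0,0.055],
    [0,0,0],
    [0,0,0],
  ],
  turn=[
    [0,0,0],
    [0,0,0],
    [0,0,0],
    [0,0,0],
    [0,0,0],
    [0,0,0],
    [0,0,0],
  ],
)

```text
clock: 3.5
position: [0.5673, -0.0985, 0.0898]
ee_rot: [0.846, 0.434, 0.263, 0.161]
ft_force: [0.0, 0.3, -0.4]
grip_width: 1.006
```

```bash
cat > st.py <<'E'
from plan import *
o=manip.get_obs(); Rt=R.from_quat(o['ee_rot']); z=Rt.apply([0,0,1])
yaw=-4.7
Rn=R.from_euler('z',yaw,degrees=True).inv()*Rt; zz=Rn.apply([0,0,1]); t=np.degrees(np.arctan2(zz[0],-zz[2]))
sp=(tilt(t,yaw).inv()*Rt).as_euler('zyx',degrees=True)
print('t',o['clock'],'pos',(o['position']*1000).round(1),'grasp',((o['position']-z*.0187)*1000).round(1),'tilt',t.round(2),'spin',sp.round(2),'F',o['ft_force'].round(1),'M',o['torque'].round(2),'w',round(o['grip_width']*85,1),'j',o['joint_pos'].round(2))
E
python3 st.py
```

```text
t 3.5 pos [567.3 -98.5  89.8] grasp [556.4 -97.7 104.9] tilt 35.9 spin [31.05  0.19 -0.  ] F [ 0.   0.3 -0.4] M [ 0.09  0.63 -0.01] w 85.5 j [-0.73  0.01  0.86  2.33 -0.2   0.18  1.26]
```

move_arm(
  claw=[0.4,0.3,0.3,0.3,0.3,0.3],
  dp=[
    [0,0,0],
    [0,0,0],
    [0,0,0],
    [0,0,0],
    [0,0,0],
    [0,0,0],
  ],
  turn=[
    [0,0,0],
    [0,0,0],
    [0,0,0],
    [0,0,0],
    [0,0,0],
    [0,0,0],
  ],
  grip_force=40,
)

```text
clock: 4.0
position: [0.5667, -0.1005, 0.0899]
ee_rot: [0.847, 0.432, 0.263, 0.161]
ft_force: [-8.0, -1.0, 8.7]
grip_width: 0.465
```

```bash
python3 st.py
```

```text
t 4.0 pos [ 566.7 -100.5   89.9] grasp [555.7 -99.7 105.1] tilt 35.97 spin [31.27  0.13 -0.  ] F [-8.  -1.   8.7] M [-0.08  0.98 -0.16] w 39.5 j [-0.73  0.01  0.86  2.33 -0.21  0.18  1.26]
```

```bash
python3 - <<'E'
from plan import *
o=manip.get_obs();k=o['position']-R.from_quat(o['ee_rot']).apply([0,0,.0187])
k1=k+[.001,0,.0026]; R1=tilt(35.5,-4.7,61)
plan(k1+R1.apply([0,0,.0187]),R1,n=8)
E
```

```text
n 8 min 4.2 dist [ 0.9 -0.   2.5] rot [ 0.2 -0.4 29.7]
dp [[0.0007, 0.0012, -0.0009], [0.0008, 0.0011, -0.001], [0.0009, 0.001, -0.001], [0.0009, 0.001, -0.001], [0.001, 0.0009, -0.001], [0.0011, 0.0009, -0.001], [0.0011, 0.0008, -0.001], [0.0012, 0.0007, -0.001]] turn x8 [0.0006, -0.0012, 0.0826]
```

move_arm(
  claw=[0.3,0.3,0.3,0.3,0.3,0.3,0.3,0.3],
  dp=[
    [0.0007,0.0012,-0.001],
    [0.0008,0.0011,-0.001],
    [0.0009,0.001,-0.001],
    [0.0009,0.001,-0.001],
    [0.001,0.0009,-0.001],
    [0.0011,0.0009,-0.001],
    [0.0011,0.0008,-0.001],
    [0.0012,0.0007,-0.001],
  ],
  turn=[
    [0.0006,-0.0012,0.0826],
    [0.0006,-0.0012,0.0826],
    [0.0006,-0.0012,0.0826],
    [0.0006,-0.0012,0.0826],
    [0.0006,-0.0012,0.0826],
    [0.0006,-0.0012,0.0826],
    [0.0006,-0.0012,0.0826],
    [0.0006,-0.0012,0.0826],
  ],
)

```text
clock: 4.67
position: [0.5673, -0.101, 0.0923]
ee_rot: [0.931, 0.199, 0.292, 0.088]
ft_force: [-9.3, -2.6, 9.2]
grip_width: 0.468
```

```bash
python3 st.py
```

```text
t 4.6667 pos [ 567.3 -101.    92.3] grasp [ 556.4 -100.   107.5] tilt 35.48 spin [ 6.119e+01 -4.000e-02 -0.000e+00] F [-9.3 -2.6  9.2] M [-0.46  1.14 -0.12] w 39.8 j [-0.76  0.01  0.89  2.32 -0.15  0.2   0.69]
```

```bash
python3 - <<'E'
from plan import *
o=manip.get_obs();k=o['position']-R.from_quat(o['ee_rot']).apply([0,0,.0187])
R1=tilt(35.0,-4.7,90); k1=k+[.001,0,.0026]-R1.apply([0,0,.001])
plan(k1+R1.apply([0,0,.0187]),R1,n=8)
E
```

```text
n 8 min 4.1 dist [0.3 0.1 3.3] rot [ 0.2 -0.5 28.8]
dp [[0.0012, 0.0006, -0.0016], [0.0013, 0.0005, -0.0016], [0.0013, 0.0004, -0.0016], [0.0013, 0.0004, -0.0016], [0.0013, 0.0003, -0.0016], [0.0013, 0.0002, -0.0016], [0.0013, 0.0001, -0.0016], [0.0013, 0.0, -0.0016]] turn x8 [0.0004, -0.0013, 0.08]
```

move_arm(
  claw=[0.3,0.3,0.3,0.3,0.3,0.3,0.3,0.3],
  dp=[
    [0.0012,0.0006,-0.003],
    [0.0013,0.0005,-0.002],
    [0.0013,0.0004,-0.0016],
    [0.0013,0.0004,-0.0016],
    [0.0013,0.0003,-0.0016],
    [0.0013,0.0002,-0.0016],
    [0.0013,0.0001,-0.0016],
    [0.0013,0,-0.0016],
  ],
  turn=[
    [0.0004,-0.0013,0.08],
    [0.0004,-0.0013,0.08],
    [0.0004,-0.0013,0.08],
    [0.0004,-0.0013,0.08],
    [0.0004,-0.0013,0.08],
    [0.0004,-0.0013,0.08],
    [0.0004,-0.0013,0.08],
    [0.0004,-0.0013,0.08],
  ],
)

```text
clock: 5.33
position: [0.5666, -0.1001, 0.0948]
ee_rot: [0.953, -0.038, 0.299, 0.013]
ft_force: [3.4, -0.8, -9.6]
grip_width: 0.461
```

```bash
python3 st.py
```

```text
t 5.3333 pos [ 566.6 -100.1   94.8] grasp [555.9 -99.2 110.2] tilt 34.87 spin [ 8.991e+01 -1.000e-02  0.000e+00] F [ 3.4 -0.8 -9.6] M [0.01 1.03 0.17] w 39.2 j [-0.77 -0.    0.89  2.31 -0.1   0.22  0.14]
```

move_arm(
  claw=[1,1,1,1,1,1,1,1],
  dp=[
    [0,0,0],
    [0,0,0],
    [0,0,0],
    [0,0,0],
    [0,0,-0.05],
    [0,0,-0.1],
    [0,0,-0.15],
    [0,0,-0.1],
  ],
  turn=[
    [0,0,0],
    [0,0,0],
    [0,0,0],
    [0,0,0],
    [0,0,0],
    [0,0,0],
    [0,0,0],
    [0,0,0],
  ],
)

```text
clock: 6.0
position: [0.5226, -0.0969, 0.1614]
ee_rot: [0.953, -0.037, 0.301, 0.014]
ft_force: [0.6, 0.4, 0.2]
grip_width: 1.001
```

```bash
python3 st.py; python3 - <<'E'
from plan import *
im=cams.camera('wrist'); cv2.imwrite('pics/w3.png',im[:,:,::-1])
plan([.512,.065,.235],tilt(17,-4.7,0),n=14)
E
```

```text
t 6.0 pos [522.6 -96.9 161.4] grasp [511.9 -96.  176.7] tilt 35.08 spin [ 8.97e+01 -6.00e-02 -0.00e+00] F [0.6 0.4 0.2] M [0.06 0.62 0.  ] w 85.1 j [-0.61 -0.31  0.64  2.34  0.43  0.47 -0.34]
n 14 min 13.0 dist [-10.6 161.8  71.1] rot [ 14.3 -14.3 -89. ]
dp [[0.0079, -0.0573, -0.0256], [0.0138, -0.0565, -0.0248], [0.0195, -0.0551, -0.0241], [0.0251, -0.0531, -0.0235], [0.0304, -0.0504, -0.0231], [0.0355, -0.0471, -0.0228], [0.0401, -0.0434, -0.0227], [0.0442, -0.0391, -0.0227]] turn x8 [0.0227, -0.0227, -0.1412]
dp [[0.0479, -0.0344, -0.0229], [0.051, -0.0293, -0.0232], [0.0536, -0.0239, -0.0236], [0.0555, -0.0183, -0.0242], [0.0567, -0.0125, -0.025], [0.0574, -0.0066, -0.0258]] turn x6 [0.0227, -0.0227, -0.1412]
```

View pics/w3.png

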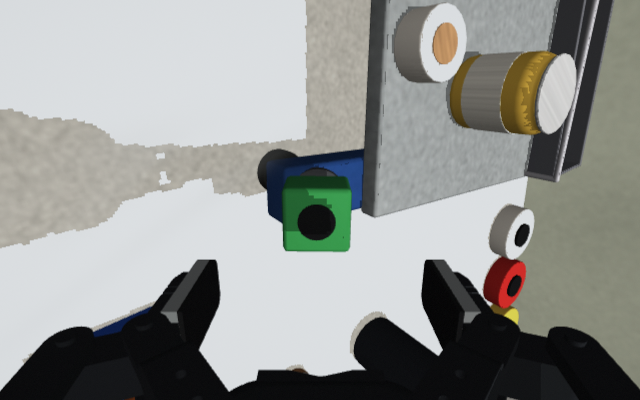

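```bash
python3 - <<'E'
from plan import *
k=np.array([.5825,.2300,.107]); Rt=tilt(35.2,-4.7,-4.3); z=Rt.apply([0,0,1])
plan(k+z*(.021-.085),Rt,n=15)
E
```

```text
n 15 min 13.4 dist [ 23.2 329.8  -4.6] rot [ -0.   -0.1 -94.1]
dp [[-0.0016, -0.1102, 0.0006], [0.0105, -0.1097, 0.0006], [0.0224, -0.1079, 0.0006], [0.0341, -0.1048, 0.0006], [0.0453, -0.1005, 0.0006], [0.056, -0.0949, 0.0006], [0.0661, -0.0882, 0.0006], [0.0753, -0.0805, 0.0006]] turn x8 [-0.0, -0.0001, -0.1394]
dp [[0.0837, -0.0718, 0.0006], [0.091, -0.0622, 0.0006], [0.0972, -0.0519, 0.0005], [0.1023, -0.041, 0.0005], [0.1062, -0.0295, 0.0005], [0.1088, -0.0177, 0.0005], [0.1101, -0.0057, 0.0005]] turn x7 [-0.0, -0.0001, -0.1394]
```

move_arm(
  claw=[1,1,1,1,1,1,1,1],
  dp=[
    [-0.002,-0.11,0.0006],
    [0.0105,-0.11,0.0006],
    [0.0225,-0.108,0.0006],
    [0.034,-0.105,0.0006],
    [0.0455,-0.1005,0.0006],
    [0.056,-0.095,0.0006],
    [0.066,-0.088,0.0006],
    [0.075,-0.0805,0.0006],
  ],
  turn=[
    [0,0,-0.1394],
    [0,0,-0.1394],
    [0,0,-0.1394],
    [0,0,-0.1394],
    [0,0,-0.1394],
    [0,0,-0.1394],
    [0,0,-0.1394],
    [0,0,-0.1394],
  ],
)

```text
clock: 6.72
position: [0.5352, 0.081, 0.157]
ee_rot: [0.878, 0.373, 0.266, 0.139]
ft_force: [0.5, -0.7, -0.2]
grip_width: 0.998
```

move_arm(
  claw=[1,1,1,1,1,1,1,1],
  dp=[
    [0.0837,-0.072,0.0006],
    [0.091,-0.062,0.0006],
    [0.097,-0.052,0.0005],
    [0.1025,-0.041,0.0005],
    [0.106,-0.0295,0.0005],
    [0.109,-0.0177,0.0005],
    [0.11,-0.0057,0.0005],
    [0,0,0],
  ],
  turn=[
    [0,0,-0.1394],
    [0,0,-0.1394],
    [0,0,-0.1394],
    [0,0,-0.1394],
    [0,0,-0.1394],
    [0,0,-0.1394],
    [0,0,-0.1394],
    [0,0,0],
  ],
)

```text
clock: 7.38
position: [0.5455, 0.239, 0.155]
ee_rot: [0.672, 0.677, 0.196, 0.228]
ft_force: [-0.3, 0.2, -0.2]
grip_width: 1.001
```

```bash
python3 st.py; python3 - <<'E'
from plan import *
import pickle
o=manip.get_obs(); pickle.dump(o,open('o4.pkl','wb'))
im=cams.camera('wrist'); cv2.imwrite('pics/w4.png',im[:,:,::-1])
w=Cam('wrist',o); Rt=R.from_quat(o['ee_rot']);k=np.array([.5825,.2300,.107])
ax=tilt(35.2,-4.7).apply([0,0,1])
print(w.proj([k-ax*.016]),Rt.inv().apply(k-o['position'])*1000)
crop('pics/w4.png',260,150,380,260,6,'pics/w4a.png')
E
```

```text
t 7.3833 pos [545.5 239.  155. ] grasp [534.8 239.8 170.3] tilt 34.99 spin [-4.98  0.33  0.  ] F [-0.3  0.2 -0.2] M [0.08 0.65 0.03] w 85.1 j [-0.96  0.04  0.24  2.12  0.72  0.66  0.34]
[[308.77568403 229.8309333 ]] [-6.54616227  2.70705912 60.84827098]
```

View pics/w4.png

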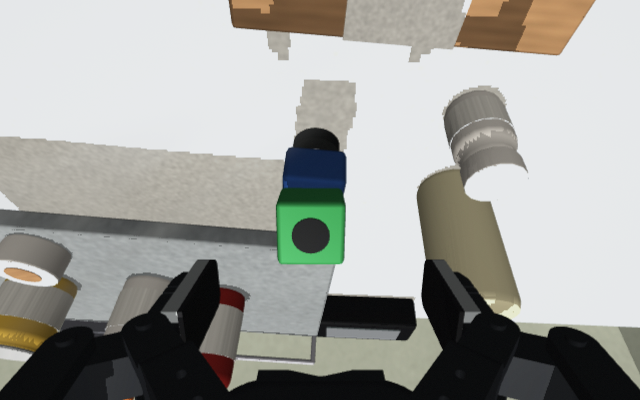

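View pics/w4a.png

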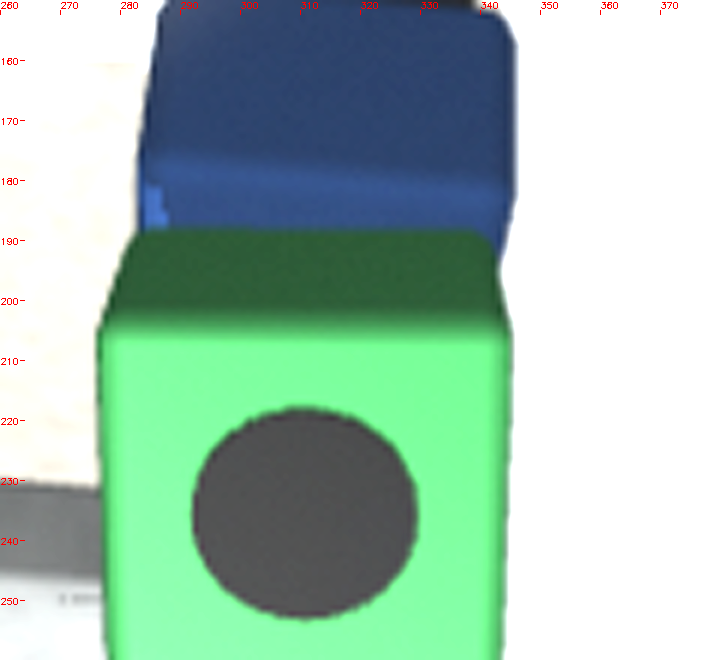

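move_arm(
  claw=[1,1,1,1,1,1,1,1],
  dp=[
    [-0.013,0.015,0.04],
    [-0.014,0.015,0.07],
    [0,0,0.08],
    [0,0,0.08],
    [0,0,0.08],
    [0,0,0.045],
    [0,0,0],
    [0,0,0],
  ],
  turn=[
    [0,0,0],
    [0,0,0],
    [0,0,0],
    [0,0,0],
    [0,0,0],
    [0,0,0],
    [0,0,0],
    [0,0,0],
  ],
)

```text
clock: 8.1
position: [0.5958, 0.2236, 0.0935]
ee_rot: [0.677, 0.672, 0.195, 0.228]
ft_force: [-0.3, 0.4, -0.0]
grip_width: 0.999
```

```bash
python3 st.py
```

```text
t 8.1 pos [595.8 223.6  93.5] grasp [585.1 224.5 108.8] tilt 34.93 spin [-4.27 -0.02  0.  ] F [-0.3  0.4 -0. ] M [ 0.07  0.62 -0.04] w 84.9 j [-0.91  0.21  0.29  2.09  0.75  0.49  0.32]
```

```bash
python3 st.py; python3 - <<'E'
from plan import *
im=cams.camera('wrist'); cv2.imwrite('pics/w5.png',im[:,:,::-1])
E
python3 st.py
```

```text
t 8.1 pos [595.8 223.6  93.5] grasp [585.1 224.5 108.8] tilt 34.93 spin [-4.27 -0.02  0.  ] F [-0.3  0.4 -0. ] M [ 0.07  0.62 -0.04] w 84.9 j [-0.91  0.21  0.29  2.09  0.75  0.49  0.32]
t 8.15 pos [595.8 224.3  94. ] grasp [585.1 225.1 109.3] tilt 34.96 spin [-4.28  0.05  0.  ] F [0.4 0.7 0.7] M [0.02 0.62 0.01] w 84.8 j [-0.91  0.21  0.29  2.09  0.75  0.49  0.32]
```

View pics/w5.png

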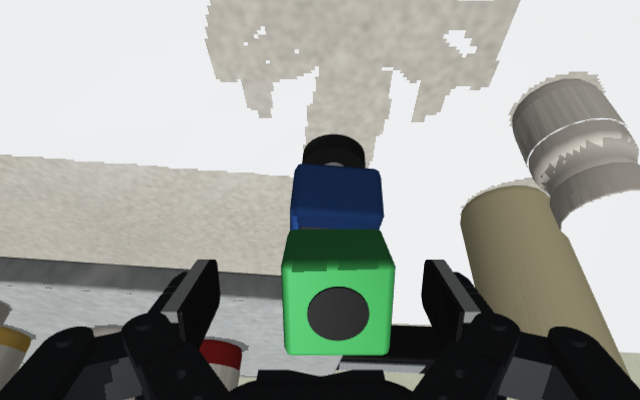

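move_arm(
  claw=[1,1,1,0.4,0.3,0.3,0.3,0.3],
  dp=[
    [0.031,0,0],
    [0,0,0],
    [0,0,0],
    [0,0,0],
    [0,0,0],
    [0,0,0],
    [0,0,0],
    [0,0,0],
  ],
  turn=[
    [0,0,0],
    [0,0,0],
    [0,0,0],
    [0,0,0],
    [0,0,0],
    [0,0,0],
    [0,0,0],
    [0,0,0],
  ],
  grip_force=40,
)

```text
clock: 8.82
position: [0.5957, 0.2306, 0.0933]
ee_rot: [0.677, 0.672, 0.195, 0.228]
ft_force: [-3.6, -1.3, 2.2]
grip_width: 0.463
```

```bash
python3 st.py
```

```text
t 8.8167 pos [595.7 230.6  93.3] grasp [585.  231.5 108.6] tilt 34.94 spin [-4.33  0.03  0.  ] F [-3.6 -1.3  2.2] M [-0.25  0.85 -0.22] w 39.3 j [-0.92  0.22  0.29  2.08  0.75  0.49  0.31]
```

move_arm(
  claw=[0.3,0.3,0.3,0.3,0.3,0.3,0.3,0.3],
  dp=[
    [0,0,0],
    [0,0,0],
    [0,0,0],
    [0,0,0],
    [0,0,0],
    [0,0,0],
    [0,0,0],
    [0,0,0],
  ],
  turn=[
    [0,0,0.131],
    [0,0,0.131],
    [0,0,0.131],
    [0,0,0.131],
    [0,0,0.131],
    [0,0,0.131],
    [0,0,0.131],
    [0,0,0.131],
  ],
)

```text
clock: 9.48
position: [0.5957, 0.2307, 0.0934]
ee_rot: [0.89, 0.343, 0.27, 0.13]
ft_force: [-2.3, -2.2, 2.5]
grip_width: 0.462
```

```bash
python3 st.py
```

```text
t 9.4833 pos [595.7 230.7  93.4] grasp [585.1 231.6 108.7] tilt 34.95 spin [4.311e+01 4.000e-02 0.000e+00] F [-2.3 -2.2  2.5] M [-0.41  0.62 -0.11] w 39.2 j [-1.02  0.23  0.41  2.09  0.71  0.48 -0.49]
```

move_arm(
  claw=[0.3,0.3,0.3,0.3,0.3,0.3,0.3,0.3],
  dp=[
    [0,0,0],
    [0,0,0],
    [0,0,0],
    [0,0,0],
    [0,0,0],
    [0,0,0],
    [0,0,0],
    [0,0,0],
  ],
  turn=[
    [0,0,0.15],
    [0,0,0.15],
    [0,0,0.15],
    [0,0,0.15],
    [0,0,0.15],
    [0,0,0.15],
    [0,0,0.14],
    [0,0,0],
  ],
)

```text
clock: 10.15
position: [0.5961, 0.2305, 0.094]
ee_rot: [0.953, -0.04, 0.3, 0.012]
ft_force: [-6.3, -3.1, 7.6]
grip_width: 0.463
```

```bash
python3 st.py
```

```text
t 10.15 pos [596.1 230.5  94. ] grasp [585.4 231.4 109.3] tilt 34.98 spin [ 9.008e+01  3.000e-02 -0.000e+00] F [-6.3 -3.1  7.6] M [-0.64  0.43 -0.65] w 39.3 j [-1.14  0.24  0.54  2.09  0.65  0.46 -1.26]
```

move_arm(
  claw=[1,1,1,1,1,1,1,1],
  dp=[
    [0,0,0],
    [0,0,0],
    [0,0,0],
    [0,0,0],
    [0,0,-0.05],
    [0,0,-0.1],
    [0,0,-0.15],
    [0,0,-0.1],
  ],
  turn=[
    [0,0,0],
    [0,0,0],
    [0,0,0],
    [0,0,0],
    [0,0,0],
    [0,0,0],
    [0,0,0],
    [0,0,0],
  ],
)

```text
clock: 10.82
position: [0.5495, 0.2346, 0.1602]
ee_rot: [0.953, -0.036, 0.3, 0.013]
ft_force: [-0.3, 0.1, 0.7]
grip_width: 0.995
```

```bash
python3 st.py; python3 - <<'E'
from plan import *
im=cams.camera('side'); cv2.imwrite('pics/s6.png',im[:,:,::-1])
plan([.512,.065,.235],tilt(17,-4.7,0),n=14)
E
```

```text
t 10.8167 pos [549.5 234.6 160.2] grasp [538.8 235.5 175.6] tilt 34.97 spin [8.963e+01 7.000e-02 0.000e+00] F [-0.3  0.1  0.7] M [0.06 0.56 0.02] w 84.6 j [-1.22  0.02  0.51  2.12  0.7   0.67 -1.28]
n 14 min 13.0 dist [ -37.3 -171.1   72. ] rot [ 14.  -14.3 -88.8]
dp [[0.0077, 0.0619, -0.0261], [0.0003, 0.0619, -0.0272], [-0.007, 0.061, -0.0283], [-0.0142, 0.0594, -0.0291], [-0.0211, 0.0569, -0.0298], [-0.0278, 0.0536, -0.0303], [-0.0341, 0.0497, -0.0307], [-0.0399, 0.045, -0.0309]] turn x8 [0.0222, -0.0227, -0.141]
dp [[-0.0451, 0.0398, -0.0308], [-0.0498, 0.034, -0.0306], [-0.0537, 0.0277, -0.0303], [-0.057, 0.0211, -0.0297], [-0.0594, 0.0141, -0.029], [-0.0611, 0.0069, -0.0281]] turn x6 [0.0222, -0.0227, -0.141]
```

View pics/s6.png

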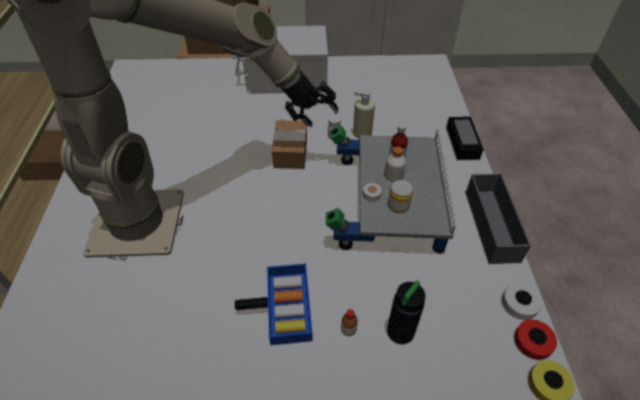

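move_arm(
  claw=[1,1,1,1,1,1,1,1],
  dp=[
    [0.0077,0.062,-0.026],
    [0,0.062,-0.027],
    [-0.007,0.061,-0.028],
    [-0.014,0.0595,-0.029],
    [-0.021,0.057,-0.03],
    [-0.028,0.0535,-0.03],
    [-0.034,0.05,-0.031],
    [-0.04,0.045,-0.031],
  ],
  turn=[
    [0.022,-0.0225,-0.141],
    [0.022,-0.0225,-0.141],
    [0.022,-0.0225,-0.141],
    [0.022,-0.0225,-0.141],
    [0.022,-0.0225,-0.141],
    [0.022,-0.0225,-0.141],
    [0.022,-0.0225,-0.141],
    [0.022,-0.0225,-0.141],
  ],
)

```text
clock: 11.53
position: [0.5286, 0.1362, 0.2005]
ee_rot: [0.893, 0.396, 0.201, 0.074]
ft_force: [0.2, 0.4, 0.4]
grip_width: 0.999
```

move_arm(
  claw=[1,1,1,1,1,1,1,1],
  dp=[
    [-0.045,0.04,-0.031],
    [-0.05,0.034,-0.031],
    [-0.054,0.028,-0.03],
    [-0.057,0.021,-0.03],
    [-0.0595,0.014,-0.029],
    [-0.061,0.007,-0.028],
    [0,0,0],
    [0,0,0],
  ],
  turn=[
    [0.022,-0.0225,-0.141],
    [0.022,-0.0225,-0.141],
    [0.022,-0.0225,-0.141],
    [0.022,-0.0225,-0.141],
    [0.022,-0.0225,-0.141],
    [0.022,-0.0225,-0.141],
    [0,0,0],
    [0,0,0],
  ],
)

```text
clock: 12.2
position: [0.5128, 0.0642, 0.2316]
ee_rot: [0.729, 0.668, 0.101, 0.11]
ft_force: [0.4, 1.0, 0.4]
grip_width: 1.002
```

```bash
python3 st.py; python3 - <<'E'
from plan import *
import pickle
o=manip.get_obs(); pickle.dump(o,open('o7.pkl','wb'))
im=cams.camera('wrist'); cv2.imwrite('pics/w7.png',im[:,:,::-1])
crop('pics/w7.png',80,140,230,260,5,'pics/w7a.png')
crop('pics/w7.png',430,140,580,260,5,'pics/w7b.png')
E
python3 st.py
```

```text
t 12.2 pos [512.8  64.2 231.6] grasp [507.3  64.6 249.4] tilt 17.14 spin [ 0.35 -0.1  -0.  ] F [0.4 1.  0.4] M [0.02 0.33 0.02] w 85.1 j [-1.3  -0.3   0.88  2.02  0.42  1.07  0.91]
t 12.25 pos [512.5  64.5 231.3] grasp [507.   65.  249.1] tilt 17.13 spin [ 0.32 -0.12 -0.  ] F [-0.3  0.3  0.4] M [-0.02  0.32 -0.01] w 84.7 j [-1.3  -0.3   0.88  2.02  0.42  1.07  0.91]
```

View pics/w7a.png

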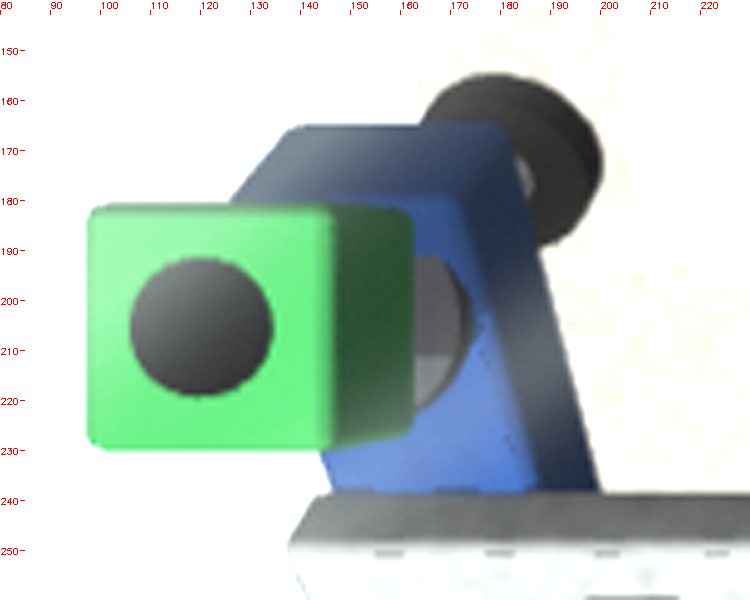

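View pics/w7b.png

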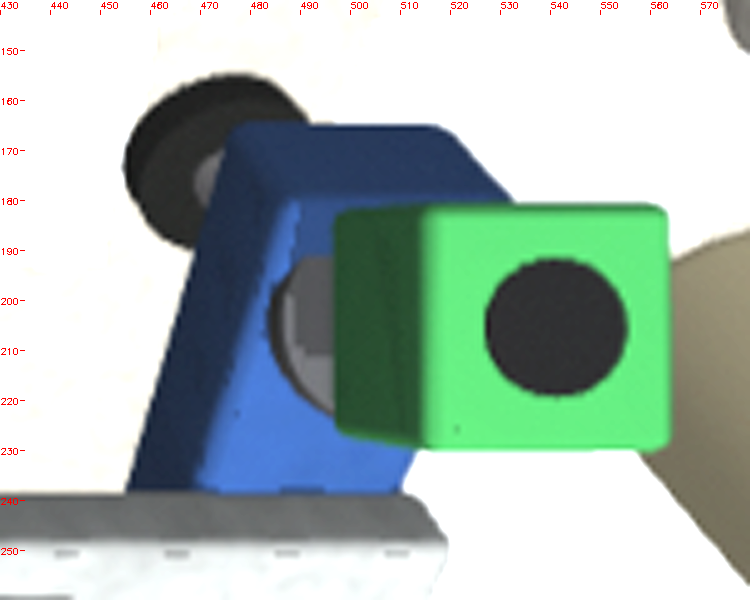

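View pics/w7.png

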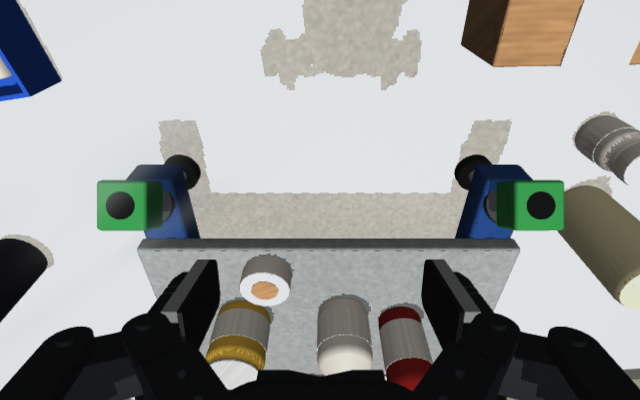

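```bash
python3 - <<'E'
import fit as F
from fit import *
o=pickle.load(open('o7.pkl','rb'))
h=.0193;F.cs=[(h,h),(h,-h),(-h,-h),(-h,h)]
oR=[(97.6,181.4),(97.6,229.8),(146.8,229.8),(146.8,181.6)]
oL=[(514.8,181.2),(514.8,229.8),(563.8,229.8),(563.4,181.2)]
iR={3:(162.6,182.2),2:(162.6,226.2)}; iL={0:(497,182.2),1:(497.2,226.6)}
deck=[((-.12,-.19,.093),(137.6,248.8)),((-.12,.19,.093),(519.4,248.4)),((-.12,-.19,.075),(144.4,239.2)),((-.12,.19,.075),(512.6,239))]
x=fit(o,oR,oL,iR,iL,(120.2,205.4),(541.2,205.4),deck,[.757,.05,0,0,0,-.08,0,0],qlim=(-.5,.5))
pickle.dump(x,open('st2.pkl','wb'))
E
```

```text
(2, 2) 13.8 pos [ 0.7563  0.0509 -0.0013] zyx [-5.09  0.14 -0.03] qR,qL [-0.001 -0.002]
[-0.1, -0.2, -0.0, 0.2, -0.4, 0.2, -0.5, -0.4, 1.7, 0.3, 1.8, 0.1, 1.7, 0.2, 0.2, -0.1, 0.3, 0.2, 0.1, 0.1, 0.5, -0.2, -2.1, 0.3, -2.2, -0.3, -1.7, 0.1, -1.8, 0.4, 2.1, 0.7, -1.1, -2.3, 0.7, -2.1]
knobR [ 0.5557 -0.0969  0.1092]
knobL [0.5849 0.2318 0.109 ]
RL [ 0.8705  0.2064 -0.0017]
RR [ 0.8413 -0.1223 -0.0015]
FL [ 0.6165  0.229  -0.0011]
FR [ 0.5873 -0.0997 -0.0009]
```

```bash
python3 - <<'E'
from fit import *
o=pickle.load(open('o7.pkl','rb')); w=Cam('wrist',o)
for z,a,b in((.093,(137.6,248.8),(519.4,248.4)),(.075,(144.4,239.2),(512.6,239))):
    p,q=w.atz(*a,z),w.atz(*b,z); d=q-p; m=(p+q)/2
    print(p.round(4),q.round(4),'len',np.linalg.norm(d).round(4),'yaw',np.degrees(np.arctan2(-d[0],d[1])).round(2),'mid',m.round(4))
x=pickle.load(open('st2.pkl','rb')); A=R.from_rotvec(x[3:6]); print('fit deck_front',A.apply([-.12,0,.075])+x[:3])
# tray handle hover plan
k=np.array([.3396,-.2906,.034]); Rt=tilt(30,3.5,0); z=Rt.apply([0,0,1])
plan(k+z*(.0187-.12),Rt,n=14)
E
```

```text
[ 0.6189 -0.125   0.093 ] [0.6515 0.2477 0.093 ] len 0.3741 yaw -4.99 mid [0.6352 0.0614 0.093 ]
[ 0.6224 -0.1271  0.075 ] [0.6556 0.25   0.075 ] len 0.3785 yaw -5.03 mid [0.639  0.0615 0.075 ]
fit deck_front [0.63694969 0.06154647 0.07394212]
n 14 min 10.9 dist [-223.5 -358.2 -109.5] rot [-12.9   3.4  -7.8]
dp [[-0.1345, -0.0768, 0.0173], [-0.1338, -0.0783, 0.0155], [-0.1331, -0.0799, 0.0137], [-0.1323, -0.0814, 0.0118], [-0.1316, -0.0828, 0.0099], [-0.1308, -0.0843, 0.008], [-0.13, -0.0857, 0.0061], [-0.1292, -0.087, 0.0042]] turn x8 [-0.0204, 0.0055, -0.0124]
dp [[-0.1283, -0.0883, 0.0022], [-0.1275, -0.0896, 0.0002], [-0.1266, -0.0908, -0.0018], [-0.1257, -0.092, -0.0038], [-0.1247, -0.0931, -0.0058], [-0.1238, -0.0943, -0.0078]] turn x6 [-0.0204, 0.0055, -0.0124]
```

```bash
python3 - <<'E'
from fit import *
plan([.345,-.2905,.16],tilt(0,3.5,0),n=14)
E
```

```text
n 14 min 10.0 dist [-167.5 -355.   -71.3] rot [17.1  1.3 -8.5]
dp [[-0.1316, -0.0538, 0.0101], [-0.131, -0.055, 0.011], [-0.1304, -0.0561, 0.012], [-0.1299, -0.0572, 0.013], [-0.1293, -0.0583, 0.014], [-0.1287, -0.0594, 0.0151], [-0.1281, -0.0604, 0.0161], [-0.1274, -0.0614, 0.0172]] turn x8 [0.0271, 0.0021, -0.0135]
dp [[-0.1268, -0.0623, 0.0183], [-0.1262, -0.0633, 0.0195], [-0.1255, -0.0642, 0.0206], [-0.1249, -0.065, 0.0218], [-0.1242, -0.0659, 0.023], [-0.1236, -0.0667, 0.0242]] turn x6 [0.0271, 0.0021, -0.0135]
```

move_arm(
  claw=[1,1,1,1,1,1,1,1],
  dp=[
    [-0.1316,-0.054,0.01],
    [-0.131,-0.055,0.011],
    [-0.13,-0.056,0.012],
    [-0.13,-0.057,0.013],
    [-0.129,-0.058,0.014],
    [-0.129,-0.0595,0.015],
    [-0.128,-0.0605,0.016],
    [-0.1275,-0.0615,0.017],
  ],
  turn=[
    [0.027,0.002,-0.0135],
    [0.027,0.002,-0.0135],
    [0.027,0.002,-0.0135],
    [0.027,0.002,-0.0135],
    [0.027,0.002,-0.0135],
    [0.027,0.002,-0.0135],
    [0.027,0.002,-0.0135],
    [0.027,0.002,-0.0135],
  ],
)

```text
clock: 12.92
position: [0.4167, -0.1399, 0.1908]
ee_rot: [0.706, 0.705, 0.043, 0.048]
ft_force: [0.6, -1.1, 0.3]
grip_width: 0.996
```

move_arm(
  claw=[1,1,1,1,1,1,1,1],
  dp=[
    [-0.127,-0.062,0.018],
    [-0.126,-0.063,0.0195],
    [-0.1255,-0.064,0.0205],
    [-0.125,-0.065,0.022],
    [-0.124,-0.066,0.023],
    [-0.1235,-0.067,0.024],
    [0,0,0],
    [0,0,0],
  ],
  turn=[
    [0.027,0.002,-0.0135],
    [0.027,0.002,-0.0135],
    [0.027,0.002,-0.0135],
    [0.027,0.002,-0.0135],
    [0.027,0.002,-0.0135],
    [0.027,0.002,-0.0135],
    [0,0,0],
    [0,0,0],
  ],
)

```text
clock: 13.58
position: [0.3462, -0.2921, 0.1611]
ee_rot: [0.686, 0.728, -0.0, 0.001]
ft_force: [0.9, 0.8, 0.9]
grip_width: 0.999
```

```bash
sed -i 's/^yaw=-4.7/import sys; yaw=float(sys.argv[1]) if len(sys.argv)>1 else -5.0/' st.py; python3 st.py 3.5; python3 - <<'E'
from plan import *
import pickle
o=manip.get_obs(); pickle.dump(o,open('o8.pkl','wb'))
im=cams.camera('wrist'); cv2.imwrite('pics/w8.png',im[:,:,::-1])
E
```

```text
t 13.5833 pos [ 346.2 -292.1  161.1] grasp [ 346.2 -292.   179.8] tilt 0.07 spin [ 0.06 -0.15  0.  ] F [0.9 0.8 0.9] M [-0.01 -0.06 -0.02] w 84.9 j [-0.92 -0.47  1.31  2.03  0.48  1.27  1.83]
```

View pics/w8.png

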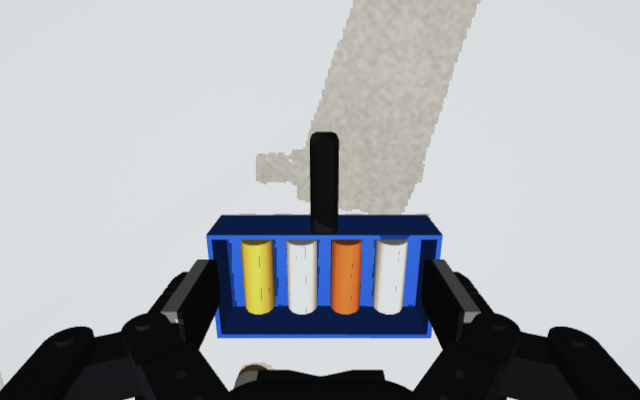

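```bash
python3 - <<'E'
from h import *
crop('pics/w8.png',195,120,455,350,3,'pics/w8a.png')
E
```

```text
(no output)
```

View pics/w8a.png

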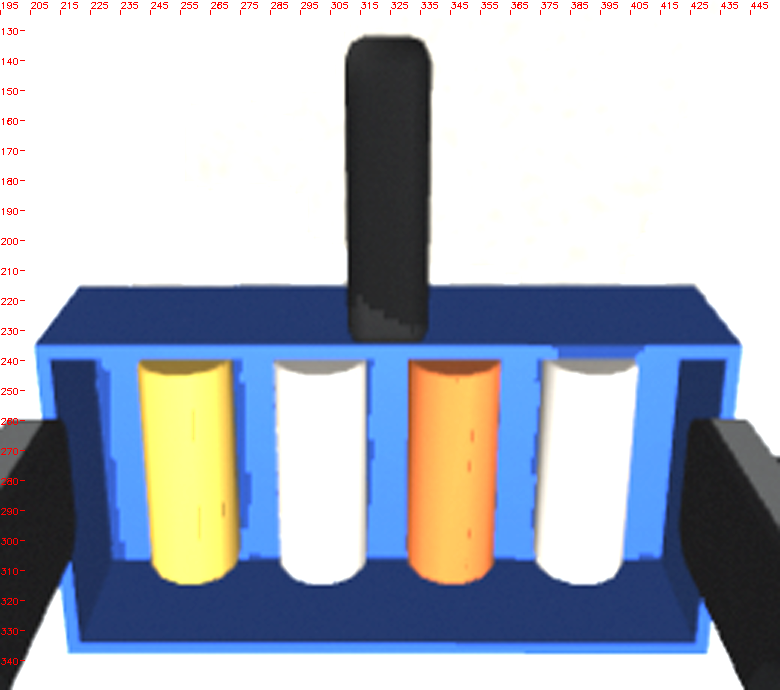

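```bash
python3 - <<'E'
from fit import *
o=pickle.load(open('o8.pkl','rb')); w=Cam('wrist',o)
M=np.array([(-50,-95,45),(-50,95,45),(50,-95,45),(50,95,45),(-50,-95,0),(-50,95,0),(-130,-11,45),(-130,11,45)])/1000
V=[(207,234.7),(442,235),(217.7,337.3),(430.7,337.3),(221.7,215.3),(426.3,215.3),(310.7,132.7),(338.7,132.7)]
for fz in(0,1):
    g=lambda p:(w.proj(R.from_euler('z',p[2]).apply(M)+[p[0],p[1],p[3]*fz])-V).ravel()
    r=least_squares(g,[.434,-.285,.06,0]); p=r.x
    print(p.round(4),np.degrees(p[2]),r.fun.round(1).tolist())
q=R.from_euler('z',p[2]).apply([-.09,0,.034])+[p[0],p[1],0]; print('grip',q)
Rt=tilt(0,np.degrees(p[2]),0)
plan([q[0],q[1],.0155],Rt,n=6)
E
```

```text
[ 0.4328 -0.2836  0.0605  0.    ] 3.4671649856671087 [-0.8, -0.5, 0.8, -0.7, -0.2, -0.1, 0.2, 0.2, -0.3, -1.2, 0.5, -1.1, -1.1, 1.4, 1.0, 1.4]
[ 4.329e-01 -2.836e-01  6.050e-02 -2.000e-04] 3.467203753198444 [-0.7, -0.5, 0.7, -0.7, -0.2, -0.2, 0.1, 0.1, -0.3, -1.2, 0.4, -1.1, -1.0, 1.5, 0.9, 1.5]
grip [ 0.34306617 -0.28901796  0.034     ]
n 6 min 3.6 dist [  -3.6    2.1 -145.7] rot [0.1 0.2 0.1]
dp [[0.0023, -0.003, 0.1214], [0.0022, -0.003, 0.1214], [0.0021, -0.0029, 0.1214], [0.0021, -0.0029, 0.1214], [0.002, -0.0029, 0.1214], [0.002, -0.0029, 0.1214]] turn x6 [0.0003, 0.0006, 0.0004]
```

move_arm(
  claw=[1,1,1,1,1,1,1,1],
  dp=[
    [0.004,-0.006,0.12],
    [0.004,-0.006,0.12],
    [0,0,0.12],
    [0,0,0.12],
    [0,0,0.12],
    [0,0,0.12],
    [0,0,0],
    [0,0,0],
  ],
  turn=[
    [0,0,0],
    [0,0,0],
    [0,0,0],
    [0,0,0],
    [0,0,0],
    [0,0,0],
    [0,0,0],
    [0,0,0],
  ],
)

```text
clock: 14.3
position: [0.3075, -0.2591, 0.0561]
ee_rot: [0.683, 0.73, 0.0, 0.023]
ft_force: [0.9, -1.1, 0.4]
grip_width: 0.998
```

```bash
python3 st.py 3.5; python3 - <<'E'
from h import *
im=cams.camera('wrist'); cv2.imwrite('pics/w9.png',im[:,:,::-1])
E
```

```text
t 14.3 pos [ 307.5 -259.1   56.1] grasp [ 306.8 -258.6   74.7] tilt 1.86 spin [-0.28 -1.91  0.  ] F [ 0.9 -1.1  0.4] M [-0.02 -0.02 -0.01] w 84.8 j [-0.89 -0.5   1.34  2.29  0.6   1.02  1.74]
```

View pics/w9.png

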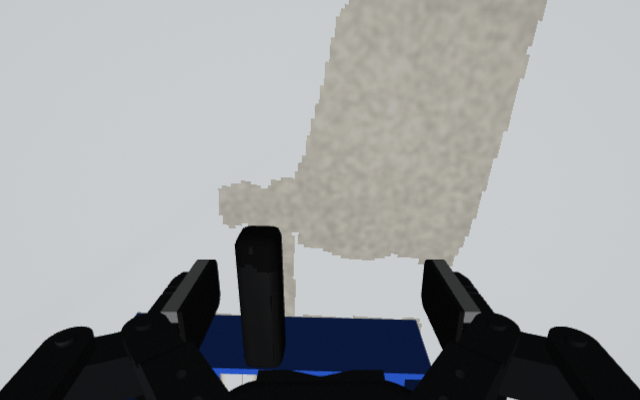

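```bash
python3 - <<'E'
from fit import *
o=manip.get_obs();p=o['position'];R0=R.from_quat(o['ee_rot'])
p1=p+[0,0,.15]
plan(p1,R0,n=4)
plan([.05,-.60,.30],tilt(0,-45,0),n=16,p0=p1)
E
```

```text
n 4 min 3.8 dist [  0.   0. 150.] rot [0. 0. 0.]
dp [[-0.0064, 0.0063, -0.1873], [-0.0064, 0.0063, -0.1873], [-0.0064, 0.0063, -0.1873], [-0.0064, 0.0063, -0.1873]] turn x4 [0.0, 0.0, 0.0]
n 16 min 10.9 dist [-258.3 -340.1   93.3] rot [ 2.6  1.  48.7]
dp [[-0.1018, -0.0865, -0.0286], [-0.1062, -0.081, -0.0285], [-0.1103, -0.0754, -0.0284], [-0.1142, -0.0695, -0.0283], [-0.1177, -0.0634, -0.0282], [-0.1208, -0.0571, -0.0282], [-0.1237, -0.0507, -0.0282], [-0.1262, -0.0442, -0.0282]] turn x8 [0.0037, 0.0014, 0.0677]
dp [[-0.1283, -0.0375, -0.0282], [-0.1301, -0.0307, -0.0282], [-0.1315, -0.0238, -0.0283], [-0.1325, -0.0169, -0.0284], [-0.1332, -0.0099, -0.0285], [-0.1335, -0.0029, -0.0286], [-0.1335, 0.0041, -0.0288], [-0.133, 0.0111, -0.029]] turn x8 [0.0037, 0.0014, 0.0677]
```

move_arm(
  claw=[1,1,1,1,1],
  dp=[
    [-0.006,0.006,-0.187],
    [-0.006,0.006,-0.187],
    [-0.006,0.006,-0.187],
    [-0.006,0.006,-0.187],
    [0,0,0],
  ],
  turn=[
    [0,0,0],
    [0,0,0],
    [0,0,0],
    [0,0,0],
    [0,0,0],
  ],
)

```text
clock: 14.77
position: [0.3108, -0.2611, 0.2129]
ee_rot: [0.684, 0.729, 0.002, 0.028]
ft_force: [0.7, -0.6, 0.1]
grip_width: 0.999
```

```bash
python3 st.py 3.5
```

```text
t 14.7667 pos [ 310.8 -261.1  212.9] grasp [ 310.  -260.5  231.6] tilt 2.37 spin [-0.23 -2.13 -0.  ] F [ 0.7 -0.6  0.1] M [ 0.01 -0.06  0.01] w 84.9 j [-0.54 -0.49  0.89  2.09  0.4   1.33  1.84]
```

move_arm(
  claw=[1,1,1,1,1,1,1,1],
  dp=[
    [-0.102,-0.0865,-0.03],
    [-0.106,-0.081,-0.03],
    [-0.11,-0.0755,-0.03],
    [-0.114,-0.0695,-0.03],
    [-0.118,-0.063,-0.03],
    [-0.121,-0.057,-0.03],
    [-0.124,-0.05,-0.03],
    [-0.126,-0.044,-0.03],
  ],
  turn=[
    [0.004,0.001,0.068],
    [0.004,0.001,0.068],
    [0.004,0.001,0.068],
    [0.004,0.001,0.068],
    [0.004,0.001,0.068],
    [0.004,0.001,0.068],
    [0.004,0.001,0.068],
    [0.004,0.001,0.068],
  ],
)

```text
clock: 15.43
position: [0.178, -0.4311, 0.257]
ee_rot: [0.824, 0.567, -0.001, 0.013]
ft_force: [0.9, -0.6, 0.5]
grip_width: 1.003
```

```bash
python3 st.py 3.5
```

```text
t 15.4333 pos [ 178.  -431.1  257. ] grasp [ 177.8 -430.7  275.7] tilt 0.64 spin [24.43 -1.35  0.  ] F [ 0.9 -0.6  0.5] M [0.01 0.01 0.06] w 85.2 j [-0.34 -0.45  1.15  1.88  0.42  1.44  1.93]
```

move_arm(
  claw=[1,1,1,1,1,1,1,1],
  dp=[
    [-0.128,-0.0375,-0.028],
    [-0.13,-0.03,-0.028],
    [-0.1315,-0.024,-0.028],
    [-0.1325,-0.017,-0.028],
    [-0.133,-0.01,-0.028],
    [-0.1335,-0.003,-0.028],
    [-0.1335,0.004,-0.028],
    [-0.133,0.011,-0.028],
  ],
  turn=[
    [0.004,0.001,0.068],
    [0.004,0.001,0.068],
    [0.004,0.001,0.068],
    [0.004,0.001,0.068],
    [0.004,0.001,0.068],
    [0.004,0.001,0.068],
    [0.004,0.001,0.068],
    [0.004,0.001,0.068],
  ],
)

```text
clock: 16.1
position: [0.0392, -0.5364, 0.3211]
ee_rot: [0.925, 0.379, -0.01, 0.029]
ft_force: [-0.0, -0.8, 0.0]
grip_width: 0.999
```

```bash
python3 st.py -45
```

```text
t 16.1 pos [  39.2 -536.4  321.1] grasp [  39.2 -535.2  339.7] tilt 2.62 spin [ 0.39 -2.37 -0.  ] F [-0.  -0.8  0. ] M [ 0.05 -0.03  0.05] w 84.9 j [-0.31 -0.5   1.34  1.64  0.51  1.56  1.8 ]
```

```bash
cat > arc.py <<'E'
from plan import *
import sys
a=np.radians(float(sys.argv[1]));o=manip.get_obs();Rt=R.from_quat(o['ee_rot'])
p=o['position'];p1=R.from_euler('z',a).apply(p)
print('dp',(Rt.inv().apply(p1-p)/.2).round(4),'turn',(Rt.inv().apply([0,0,a])/np.radians(45)).round(4))
E
python3 arc.py -4
```

```text
dp [-1.387e-01 -1.265e-01 -1.000e-04] turn [ 0.0036 -0.0041  0.0887]
```

move_arm(
  claw=[1,1,1,1,1,1,1,1],
  dp=[
    [-0.139,-0.1265,0],
    [-0.139,-0.1265,0],
    [-0.139,-0.1265,0],
    [-0.139,-0.1265,0],
    [-0.139,-0.1265,0],
    [-0.139,-0.1265,0],
    [-0.139,-0.1265,0],
    [-0.139,-0.1265,0],
  ],
  turn=[
    [0,0,0.0887],
    [0,0,0.0887],
    [0,0,0.0887],
    [0,0,0.0887],
    [0,0,0.0887],
    [0,0,0.0887],
    [0,0,0.0887],
    [0,0,0.0887],
  ],
)

```text
clock: 16.77
position: [-0.2519, -0.4724, 0.3171]
ee_rot: [0.994, 0.109, -0.003, 0.032]
ft_force: [-0.5, -0.4, -0.2]
grip_width: 1.002
```

```bash
python3 st.py -75; python3 arc.py 4
```

```text
t 16.7667 pos [-251.9 -472.4  317.1] grasp [-251.9 -471.1  335.8] tilt 3.6 spin [ 2.44 -0.92  0.  ] F [-0.5 -0.4 -0.2] M [ 0.02  0.03 -0.02] w 85.2 j [ 0.28 -0.5   1.34  1.65  0.48  1.54  1.83]
dp [0.146  0.1164 0.0054] turn [-0.0012  0.0056 -0.0887]
```

move_arm(
  claw=[1,1,1,1,1,1,1,1],
  dp=[
    [0.146,0.116,0.005],
    [0.146,0.116,0.005],
    [0.146,0.116,0.005],
    [0.146,0.116,0.005],
    [0.146,0.116,0.005],
    [0.146,0.116,0.005],
    [0.146,0.116,0.005],
    [0.146,0.116,0.005],
  ],
  turn=[
    [0,0.005,-0.0887],
    [0,0.005,-0.0887],
    [0,0.005,-0.0887],
    [0,0.005,-0.0887],
    [0,0.005,-0.0887],
    [0,0.005,-0.0887],
    [0,0.005,-0.0887],
    [0,0.005,-0.0887],
  ],
)

```text
clock: 17.43
position: [0.0406, -0.5321, 0.3168]
ee_rot: [0.924, 0.382, 0.004, 0.029]
ft_force: [-0.3, -0.3, 0.3]
grip_width: 0.995
```

```bash
python3 st.py -45; python3 - <<'E'
from fit import *
plan([.343,-.289,.16],tilt(0,3.5,0),n=14)
E
```

```text
t 17.4333 pos [  40.6 -532.1  316.8] grasp [  40.  -531.2  335.5] tilt 3.2 spin [ 0.06 -0.86 -0.  ] F [-0.3 -0.3  0.3] M [ 0.01  0.01 -0.02] w 84.6 j [-0.29 -0.5   1.34  1.65  0.49  1.55  1.82]
n 14 min 10.5 dist [ 302.4  243.1 -156.8] rot [  2.6   2.2 -48.6]
dp [[0.1386, 0.0117, 0.0547], [0.1375, 0.0202, 0.055], [0.1359, 0.0287, 0.0553], [0.1337, 0.037, 0.0556], [0.1311, 0.0452, 0.0558], [0.128, 0.0533, 0.056], [0.1243, 0.0611, 0.0561], [0.1203, 0.0687, 0.0562]] turn x8 [0.0042, 0.0034, -0.0771]
dp [[0.1157, 0.076, 0.0563], [0.1108, 0.0831, 0.0563], [0.1054, 0.0898, 0.0563], [0.0996, 0.0962, 0.0563], [0.0934, 0.1022, 0.0563], [0.0869, 0.1079, 0.0561]] turn x6 [0.0042, 0.0034, -0.0771]
```

```bash
cat > kin.py <<'E'
from h import *
import pickle
def fk(q,L,s):
    T=R.identity(); p=np.zeros(3)
    d1,d3,d5,d7,a2,a3,a5,a6=L
    ax=['z','y','z','y','z','y','z']
    # links after joint
    off=[[0,0,d1],[0,0,0],[a2,0,d3],[a3,0,0],[a5,0,d5],[a6,0,0],[0,0,d7]]
    for i in range(7):
        T=T*R.from_euler(ax[i],s[i]*q[i]); p=p+T.apply(off[i])
    return p,T
E
python3 - <<'E'
from kin import *
from itertools import product
S=[]
for n in('o1','o2','o4','o7','o8'): 
    o=pickle.load(open(n+'.pkl','rb'));S.append(o)
o=manip.get_obs();pickle.dump(o,open('o10.pkl','wb'));S.append(o)
S.append(dict(joint_pos=np.array([-1.22858353,0.33270276,-0.06473356,1.46070704,0.02159228,1.34989161,-0.08849399]),position=np.array([0.22286741,0.58363114,0.23073348]),ee_rot=np.array([8.23627772e-01,5.67130528e-01,-4.10694420e-04,2.97155495e-04])))
# orientation first: signs, with tool offset rotation
best=[]
for s in product([1,-1],repeat=7):
    As=[]; 
    for o in S:
        T=fk(o['joint_pos'],np.zeros(8),s)[1]; As.append(T.inv()*R.from_quat(o['ee_rot']))
    m=R.concatenate(As).mean(); e=max((m.inv()*a).magnitude() for a in As)
    best.append((e,s,m.as_euler('ZYX',degrees=True).round(2)))
best.sort(key=lambda b:b[0]); print(best[:6])
s=best[0][1]
def res(L):
    return np.concatenate([fk(o['joint_pos'],L,s)[0]-o['position'] for o in S])
r=least_squares(res,[.3,.4,.4,.2,0,0,0,0]); print(r.x.round(4),np.abs(r.fun).max())
E
```

```text
[(5.222150463623965e-09, (-1, 1, -1, 1, -1, 1, -1), array([-180.,   -0.,    0.])), (0.6770363814954807, (-1, 1, -1, -1, 1, -1, -1), array([159.65,  18.12, -10.13])), (0.792826416189352, (-1, 1, 1, 1, -1, 1, 1), array([143.74, -24.37,   7.85])), (0.8058773802051296, (-1, -1, -1, -1, -1, -1, -1), array([179.01,   3.8 , -29.1 ])), (0.808012173225316, (-1, -1, -1, -1, 1, -1, -1), array([156.66,  35.74, -25.26])), (0.8373149049007931, (-1, 1, 1, -1, -1, -1, 1), array([148.01,   7.4 , -27.21]))]
[ 0.2595  0.4017  0.4934  0.3055  0.0052 -0.1145  0.1106 -0.0045] 0.04250434787959109
```

```bash
cat > kin.py <<'E'
from h import *
import pickle,os
sg=(-1,1,-1,1,-1,1,-1); ax='zyzyzyz'; TL=R.from_euler('z',180,degrees=True)
lo=np.array([-2.6,-.5,-1.47,.16,-1.27,.06,-2.6]);hi=np.array([2.6,2.12,1.34,2.42,4.41,2.06,2.6])
def fk(q,off):
    T=R.identity(); p=np.zeros(3)
    for i in range(7):
        T=T*R.from_euler(ax[i],sg[i]*q[i]); p=p+T.apply(off[i])
    return p,T*TL
if os.path.exists('off.pkl'): OFF=pickle.load(open('off.pkl','rb'))
E
python3 - <<'E'
from kin import *
S=[pickle.load(open(n+'.pkl','rb')) for n in('o1','o2','o4','o7','o8','o10')]
S.append(dict(joint_pos=np.array([-1.22858353,0.33270276,-0.06473356,1.46070704,0.02159228,1.34989161,-0.08849399]),position=np.array([0.22286741,0.58363114,0.23073348])))
# linear in off: 21 unknowns; drop redundancies by tiny ridge
A=[];b=[]
for o in S:
    T=R.identity();row=[]
    for i in range(7):
        T=T*R.from_euler(ax[i],sg[i]*o['joint_pos'][i]);row.append(T.as_matrix())
    A.append(np.hstack(row));b.append(o['position'])
A=np.vstack(A);b=np.concatenate(b)
lam=1e-5
x=np.linalg.solve(A.T@A+lam**2*np.eye(21),A.T@b)
print(np.abs(A@x-b).max(),x.reshape(7,3).round(4))
pickle.dump(x.reshape(7,3),open('off.pkl','wb'))
print(np.linalg.svd(A)[1].round(4))
E
```

```text
3.729940800667464e-10 [[-0.000e+00 -1.090e-02  2.582e-01]
 [ 0.000e+00 -1.090e-02  2.243e-01]
 [ 0.000e+00 -1.170e-02  2.243e-01]
 [-0.000e+00 -1.180e-02  2.450e-01]
 [ 0.000e+00 -2.000e-04  2.450e-01]
 [-0.000e+00 -2.000e-04  1.715e-01]
 [-0.000e+00 -0.000e+00  1.715e-01]]
[6.8685 6.7008 6.6225 1.9959 1.9102 1.0153 0.9893 0.7411 0.6139 0.4784
 0.3656 0.2927 0.1761 0.1043 0.0844 0.     0.     0.     0.     0.
 0.    ]
```

```bash
cat >> kin.py <<'E'
def jac(q):
    p,_=fk(q,OFF);J=np.zeros((6,7));T=R.identity();c=np.zeros(3)
    for i in range(7):
        a=T.apply(np.eye(3)['xyz'.index(ax[i])])*sg[i]; J[:3,i]=np.cross(a,p-c);J[3:,i]=a
        T=T*R.from_euler(ax[i],sg[i]*q[i]); c=c+T.apply(OFF[i])
    return J
def go(q,p1,R1,lam=.0,it=60,rest=None,kr=0.0,W=1):
    q=q.copy()
    for _ in range(it):
        p,T=fk(q,OFF); e=np.r_[p1-p,(R1*T.inv()).as_rotvec()]
        free=np.ones(7,bool)
        for _ in range(4):
            J=jac(q)[:,free]; Ji=J.T@np.linalg.inv(J@J.T+lam**2*np.eye(6)+1e-10*np.eye(6))
            dq=np.zeros(7); dq[free]=Ji@e
            if rest is not None: dq[free]+=(np.eye(free.sum())-Ji@J)@(kr*(rest-q)[free])
            bad=free&(((q+dq)>hi)|((q+dq)<lo))
            if not bad.any(): break
            free&=~bad
        q=np.clip(q+dq,lo,hi)
        if rest is None and np.linalg.norm(e)<1e-6: break
    return q
def path(q,p1,R1,n,**k):
    p0,R0=fk(q,OFF);w=(R0.inv()*R1).as_rotvec()
    for i in range(1,n+1):
        q=go(q,p0+(np.array(p1)-p0)*i/n,R0*R.from_rotvec(w*i/n),**k)
    return q
E
python3 - <<'E'
from kin import *
g=lambda n:pickle.load(open(n+'.pkl','rb'))
q0=np.array([-1.22858353,0.33270276,-0.06473356,1.46070704,0.02159228,1.34989161,-0.08849399])
for a,b,n in((q0,'o1',20),(g('o1')['joint_pos'],'o2',8),(g('o7')['joint_pos'],'o8',14)):
    o=g(b); print('obs ',o['joint_pos'].round(2))
    print('mn  ',path(a,o['position'],R.from_quat(o['ee_rot']),n).round(2))
    for kr in(.02,.1): print('rest',kr,path(a,o['position'],R.from_quat(o['ee_rot']),n,rest=(lo+hi)/2,kr=kr,it=3).round(2),path(a,o['position'],R.from_quat(o['ee_rot']),n,rest=q0,kr=kr,it=3).round(2))
E
```

```text
obs  [-0.75 -0.17  0.43  2.    0.21  1.02  1.08]
mn   [-0.75 -0.17  0.43  2.    0.21  1.02  1.08]
rest 0.02 [-0.33 -0.13  0.05  1.99  0.13  1.    1.15] [-0.79 -0.17  0.46  2.01  0.22  1.02  1.08]
rest 0.1 [-0.24 -0.12 -0.04  1.98  0.11  1.    1.16] [-0.83 -0.18  0.5   2.01  0.23  1.02  1.07]
obs  [-0.49 -0.25  0.55  2.36  0.35  0.38  0.75]
mn   [-0.5  -0.25  0.56  2.36  0.35  0.38  0.75]
rest 0.02 [-0.45 -0.24  0.51  2.36  0.31  0.38  0.78] [-0.54 -0.27  0.6   2.37  0.39  0.39  0.72]
rest 0.1 [-0.41 -0.24  0.48  2.36  0.28  0.37  0.8 ] [-0.62 -0.29  0.67  2.37  0.46  0.4   0.66]
obs  [-0.92 -0.47  1.31  2.03  0.48  1.27  1.83]
mn   [-0.93 -0.49  1.31  2.03  0.5   1.28  1.82]
rest 0.02 [-0.93 -0.5   1.31  2.03  0.5   1.28  1.81] [-0.93 -0.5   1.3   2.03  0.5   1.29  1.81]
rest 0.1 [ 0.06 -0.02  0.54  2.01  0.01  1.14  2.23] [-0.93 -0.5   1.3   2.03  0.5   1.29  1.81]
```

```bash
cat > search.py <<'E'
from kin import *
from plan import tilt
q0=manip.get_obs()['joint_pos']
rng=np.random.default_rng(int(__import__('sys').argv[1]))
tr=np.array([.4328,-.2836]);ty=3.47
st=np.array([.7563,.0510]);sy=-5.0
def tw(x,y): return st+R.from_euler('z',sy,degrees=True).apply([x,y,0])[:2]
def gripp(o,yaw,g): return np.r_[np.array(o)+R.from_euler('z',yaw,degrees=True).apply([g,0,0])[:2],.0155]
def nrows(p0,R0,p1,R1): return int(np.ceil(max(np.linalg.norm(p1-p0)/.035,np.degrees((R0.inv()*R1).magnitude())/6.0,1)))
def mission(q,g,tlt=0,spin=0,verbose=0):
    W=[(gripp(tr,ty,g)+[0,0,.145],ty),(gripp(tr,ty,g),ty)]
    for x,y in((-.27,-.20),(-.25,-.05),(-.20,-.02),(-.15,0),(-.07,0)): W.append((gripp(tw(x,y),sy,g),sy))
    marg=9
    for p,yaw in W:
        R1=tilt(tlt,yaw,spin); p0,R0=fk(q,OFF); q=path(q,p,R1,max(4,nrows(p0,R0,p,R1)//2)); pe,Re=fk(q,OFF)
        err=np.linalg.norm(pe-p)+.2*(Re.inv()*R1).magnitude(); m=min((q-lo).min(),(hi-q).min())
        if verbose: print(q.round(2),'err',round(err*1000,2),'m',round(m,2))
        if err>.002: return -err
        marg=min(marg,m)
    return marg
if __name__=='__main__':
    print('direct',[mission(q0,g) for g in(-.09,-.105)])
    res=[];import time;t0=time.time()
    while time.time()-t0<230:
        q=q0;n=0;wp=[]
        for _ in range(rng.integers(1,3)):
            a=np.radians(rng.uniform(-95,20));r=rng.uniform(.42,.72);z=rng.uniform(.3,.45)
            p=np.array([r*np.cos(a),r*np.sin(a),z]);th,yw,sp=rng.uniform(-20,30),np.degrees(a)*.6+rng.uniform(-30,30),rng.uniform(-60,120)
            R1=tilt(th,yw,sp);p0,R0=fk(q,OFF);k=nrows(p0,R0,p,R1);n+=k
            q=path(q,p,R1,max(4,k//2)); wp.append((p.round(3).tolist(),round(th),round(yw),round(sp)))
        if np.linalg.norm(fk(q,OFF)[0]-p)>.01: continue
        m=mission(q,-.105)
        res.append((m,n,wp))
    res.sort(key=lambda r:-r[0]); print(len(res))
    for r in res[:5]: print(r)
E
for i in 1 2 3 4; do timeout 400 python3 search.py $i > sr$i.txt 2>&1 & done; wait; cat sr*.txt
```

```text
this script no longer has the robot
Exception ignored in: <_io.TextIOWrapper mode='rw' encoding='UTF-8'>
Traceback (most recent call last):
BrokenPipeError: [Errno 32] Broken pipe
direct [np.float64(0.052226070229695054), np.float64(0.05062941740959559)]
159
(np.float64(0.18549180218361405), 37, [([0.406, 0.145, 0.363], 15, 26, -10), ([0.531, -0.018, 0.33], 6, 6, 91)])
(np.float64(0.17755399433228547), 43, [([0.501, -0.044, 0.369], -13, 25, 29), ([0.036, -0.691, 0.388], -7, -77, -55)])
(np.float64(0.17066027696372243), 25, [([0.634, 0.062, 0.385], 17, 17, -52)])
(np.float64(0.1681324319262818), 38, [([0.625, -0.072, 0.449], 13, 22, 98), ([0.348, -0.47, 0.315], -10, -9, -23)])
(np.float64(0.16045495834512602), 35, [([0.422, 0.071, 0.317], 27, -9, 51), ([-0.009, -0.628, 0.377], 21, -43, 59)])
this script no longer has the robot
Exception ignored in: <_io.TextIOWrapper mode='rw' encoding='UTF-8'>
Traceback (most recent call last):
BrokenPipeError: [Errno 32] Broken pipe
this script no longer has the robot
Exception ignored in: <_io.TextIOWrapper mode='rw' encoding='UTF-8'>
Traceback (most recent call last):
BrokenPipeError: [Errno 32] Broken pipe
```

```bash
python3 - <<'E'
import sys; sys.argv=['x','1']
from search import *
print(mission(q0,-.105,verbose=1))
q=path(q0,[.634,.062,.385],tilt(17,17,-52),13); print(q.round(2)); print(mission(q,-.105,verbose=1))
print(mission(q,-.115,verbose=1))
# step-by-step full-density check
q=path(q0,[.6,.03,.385],tilt(15,10,-52),26); print(q.round(2)); print(mission(q,-.11))
E
```

```text
[-0.73 -0.33  1.22  2.07  0.33  1.21  1.98] err 0.0 m 0.12
[-0.26  0.28  0.97  2.19 -0.32  0.82  2.55] err 0.0 m 0.05
[-0.79  0.09  1.03  2.32 -0.1   0.78  1.79] err 0.0 m 0.1
[-1.03  0.13  0.88  2.28 -0.14  0.78  1.44] err 0.0 m 0.14
[-0.97  0.29  0.83  2.15 -0.29  0.82  1.52] err 0.0 m 0.27
[-0.9   0.41  0.78  2.01 -0.37  0.86  1.56] err 0.0 m 0.41
[-0.77  0.56  0.73  1.81 -0.45  0.94  1.64] err 0.0 m 0.61
0.05062941740959559
[ 0.56  0.18 -0.81  1.41  0.11  1.31  2.54]
[ 1.06 -0.   -0.43  2.   -0.    1.14  2.26] err 0.0 m 0.34
[ 1.03  0.22 -0.43  2.13  0.12  0.82  2.15] err 0.0 m 0.29
[ 0.77  0.12 -0.59  2.25  0.09  0.79  1.6 ] err 0.0 m 0.17
[ 0.51  0.18 -0.73  2.21  0.16  0.81  1.16] err 0.0 m 0.21
[ 0.43  0.3  -0.71  2.08  0.26  0.85  1.05] err 0.0 m 0.34
[ 0.36  0.4  -0.68  1.95  0.32  0.9   1.  ] err 0.0 m 0.47
[ 0.31  0.54 -0.63  1.75  0.38  0.97  1.02] err 0.0 m 0.67
0.1670938876544401
[ 1.07 -0.02 -0.43  2.02 -0.01  1.14  2.28] err 0.0 m 0.32
[ 1.04  0.2  -0.43  2.15  0.11  0.81  2.17] err 0.0 m 0.27
[ 0.78  0.09 -0.6   2.27  0.08  0.79  1.62] err 0.0 m 0.15
[ 0.53  0.15 -0.75  2.23  0.15  0.8   1.17] err 0.0 m 0.19
[ 0.44  0.28 -0.73  2.1   0.25  0.84  1.05] err 0.0 m 0.32
[ 0.38  0.39 -0.7   1.97  0.32  0.89  0.99] err 0.0 m 0.45
[ 0.33  0.53 -0.65  1.77  0.38  0.96  1.01] err 0.0 m 0.65
0.1451183700356906
[-0.54  0.03  0.44  1.52 -0.03  1.33  2.55]
0.09680603355922823
```

```bash
cat > s2.py <<'E'
import sys; sys.argv=['x','1']
from search import *
def fullpath(q,p1,R1,n):
    p0,R0=fk(q,OFF);w=(R0.inv()*R1).as_rotvec();Q=[q]
    for i in range(1,n+1):
        Q.append(go(Q[-1],p0+(np.array(p1)-p0)*i/n,R0*R.from_rotvec(w*i/n)))
    return np.array(Q)
if __name__=='__main__':
    import time;t0=time.time();res=[];rng=np.random.default_rng(5)
    while time.time()-t0<420:
        a=np.radians(rng.uniform(-80,10));r=rng.uniform(.45,.7);z=rng.uniform(.3,.45)
        p=np.array([r*np.cos(a),r*np.sin(a),z]);th,yw,sp=rng.uniform(-25,30),np.degrees(a)*.5+rng.uniform(-20,20),rng.uniform(-30,120)
        R1=tilt(th,yw,sp);p0,R0=fk(q0,OFF);n=nrows(p0,R0,p,R1)
        Q=fullpath(q0,p,R1,n)
        if np.abs(np.diff(Q,axis=0)).max()>.25 or np.linalg.norm(fk(Q[-1],OFF)[0]-p)>.002: continue
        m=mission(Q[-1],-.105)
        res.append((round(float(m),3),n,p.round(3).tolist(),round(th),round(yw),round(sp),Q[-1].round(2).tolist(),np.abs(np.diff(Q,axis=0)).max().round(2)))
    res.sort(key=lambda r:-r[0]);print(len(res))
    for r in res[:10]: print(r)
E
python3 s2.py
```

```text
287
(0.137, 19, [0.457, -0.029, 0.32], 26, 11, 8, [0.24, -0.39, -0.15, 2.05, -0.2, 1.05, 1.76], np.float64(0.11))
(0.134, 18, [0.447, -0.074, 0.45], 28, 2, 0, [0.23, -0.42, -0.07, 1.81, -0.13, 1.28, 1.79], np.float64(0.12))
(0.134, 21, [0.505, 0.013, 0.33], 24, -11, 9, [0.18, -0.27, -0.33, 1.93, 0.06, 1.06, 1.06], np.float64(0.11))
(0.133, 18, [0.45, -0.063, 0.31], 26, 3, 9, [0.22, -0.41, -0.1, 2.09, -0.14, 1.02, 1.64], np.float64(0.11))
(0.124, 14, [0.172, -0.425, 0.343], 30, -48, 71, [0.81, -0.5, 0.28, 2.07, 0.01, 1.04, 0.58], np.float64(0.13))
(0.124, 23, [0.538, 0.09, 0.342], 14, -13, -9, [-0.21, -0.04, -0.12, 1.68, 0.12, 1.3, 1.16], np.float64(0.11))
(0.124, 21, [0.477, 0.042, 0.364], 5, -15, 116, [-0.01, -0.08, -0.19, 1.65, 0.02, 1.5, -0.93], np.float64(0.14))
(0.123, 24, [0.583, 0.085, 0.391], -11, 20, 120, [-0.33, 0.37, 0.14, 1.1, -0.02, 1.86, -0.36], np.float64(0.11))
(0.123, 8, [0.237, -0.385, 0.302], 29, -20, 16, [0.41, -0.5, 0.57, 2.09, -0.03, 1.06, 1.93], np.float64(0.1))
(0.122, 11, [0.336, -0.316, 0.307], 30, -16, 5, [0.26, -0.49, 0.43, 2.12, -0.01, 1.0, 1.9], np.float64(0.1))
```

```bash
python3 - <<'E'
from plan import *
plan([.505,.013,.33],tilt(24,-11,9),n=24)
E
```

```text
n 24 min 17.9 dist [464.4 545.1  13.2] rot [-19.5  10.4 -24.3]
dp [[0.1486, -0.0119, -0.0056], [0.1489, -0.0092, -0.0047], [0.149, -0.0065, -0.0036], [0.1491, -0.0038, -0.0026], [0.1492, -0.0012, -0.0015], [0.1492, 0.0015, -0.0004], [0.1492, 0.0041, 0.0008], [0.1491, 0.0067, 0.002]] turn x8 [-0.0181, 0.0096, -0.0225]
dp [[0.1489, 0.0093, 0.0032], [0.1487, 0.0119, 0.0045], [0.1484, 0.0144, 0.0058], [0.1481, 0.017, 0.0072], [0.1477, 0.0195, 0.0085], [0.1473, 0.0219, 0.0099], [0.1468, 0.0244, 0.0114], [0.1462, 0.0268, 0.0129]] turn x8 [-0.0181, 0.0096, -0.0225]
dp [[0.1456, 0.0292, 0.0144], [0.145, 0.0315, 0.0159], [0.1443, 0.0338, 0.0174], [0.1435, 0.0361, 0.019], [0.1427, 0.0383, 0.0206], [0.1419, 0.0405, 0.0223], [0.141, 0.0427, 0.0239], [0.14, 0.0448, 0.0256]] turn x8 [-0.0181, 0.0096, -0.0225]
```

move_arm(
  claw=[1,1,1,1,1,1,1,1],
  dp=[
    [0.1486,-0.012,-0.0055],
    [0.149,-0.009,-0.0045],
    [0.149,-0.0065,-0.0035],
    [0.149,-0.004,-0.0025],
    [0.149,-0.001,-0.0015],
    [0.149,0.0015,-0.0005],
    [0.149,0.004,0.001],
    [0.149,0.0065,0.002],
  ],
  turn=[
    [-0.018,0.0096,-0.0225],
    [-0.018,0.0096,-0.0225],
    [-0.018,0.0096,-0.0225],
    [-0.018,0.0096,-0.0225],
    [-0.018,0.0096,-0.0225],
    [-0.018,0.0096,-0.0225],
    [-0.018,0.0096,-0.0225],
    [-0.018,0.0096,-0.0225],
  ],
)

```text
clock: 18.1
position: [0.195, -0.3494, 0.3209]
ee_rot: [0.891, 0.445, 0.051, 0.069]
ft_force: [0.6, -0.5, -0.0]
grip_width: 1.0
```

move_arm(
  claw=[1,1,1,1,1,1,1,1],
  dp=[
    [0.149,0.0093,0.003],
    [0.1485,0.012,0.0045],
    [0.1485,0.0145,0.006],
    [0.148,0.017,0.007],
    [0.1475,0.0195,0.0085],
    [0.147,0.022,0.01],
    [0.147,0.0245,0.0115],
    [0.146,0.027,0.013],
  ],
  turn=[
    [-0.018,0.0096,-0.0225],
    [-0.018,0.0096,-0.0225],
    [-0.018,0.0096,-0.0225],
    [-0.018,0.0096,-0.0225],
    [-0.018,0.0096,-0.0225],
    [-0.018,0.0096,-0.0225],
    [-0.018,0.0096,-0.0225],
    [-0.018,0.0096,-0.0225],
  ],
)

```text
clock: 18.77
position: [0.3503, -0.1676, 0.3254]
ee_rot: [0.85, 0.505, 0.098, 0.109]
ft_force: [0.6, 0.1, 0.4]
grip_width: 1.001
```

move_arm(
  claw=[1,1,1,1,1,1,1,1],
  dp=[
    [0.1456,0.029,0.0145],
    [0.145,0.0315,0.016],
    [0.144,0.034,0.0175],
    [0.1435,0.036,0.019],
    [0.143,0.038,0.0205],
    [0.142,0.0405,0.022],
    [0.141,0.043,0.024],
    [0.14,0.045,0.0255],
  ],
  turn=[
    [-0.018,0.0096,-0.0225],
    [-0.018,0.0096,-0.0225],
    [-0.018,0.0096,-0.0225],
    [-0.018,0.0096,-0.0225],
    [-0.018,0.0096,-0.0225],
    [-0.018,0.0096,-0.0225],
    [-0.018,0.0096,-0.0225],
    [-0.018,0.0096,-0.0225],
  ],
)

```text
clock: 19.43
position: [0.5053, 0.0146, 0.3297]
ee_rot: [0.801, 0.561, 0.145, 0.148]
ft_force: [0.9, 0.2, 0.2]
grip_width: 1.005
```

```bash
python3 st.py; python3 - <<'E'
import sys; sys.argv=['x','1']
from s2 import *
from plan import plan
for g in(-.09,-.105,-.115): print(g,mission(q0,g,verbose=(g==-.105)))
plan(gripp(tr,ty,-.105)+[0,0,.145],tilt(0,ty),n=16)
E
```

```text
t 19.4333 pos [505.3  14.6 329.7] grasp [497.9  16.  346.8] tilt 23.8 spin [14.53 -2.3   0.  ] F [0.9 0.2 0.2] M [-0.    0.39 -0.03] w 85.5 j [ 0.16 -0.26 -0.31  1.92  0.07  1.08  1.04]
-0.09 0.16700488454070284
[ 0.33 -0.04  0.28  2.04  0.01  1.14  2.24] err 0.0 m 0.36
[ 0.35  0.18  0.29  2.17 -0.07  0.8   2.32] err 0.0 m 0.25
[ 0.06  0.07  0.13  2.29 -0.01  0.78  1.68] err 0.0 m 0.13
[-0.16  0.11 -0.04  2.24  0.01  0.79  1.28] err 0.0 m 0.18
[-0.19  0.22 -0.05  2.11  0.01  0.81  1.24] err 0.0 m 0.31
[-0.2   0.32 -0.04  1.98  0.02  0.84  1.23] err 0.0 m 0.44
[-0.17  0.46 -0.02  1.78  0.01  0.91  1.28] err 0.0 m 0.64
-0.105 0.1330374041835105
-0.115 0.11050256167107797
n 16 min 9.8 dist [-177.3 -304.6 -169.2] rot [ 24.1   1.  -23.1]
dp [[-0.1114, -0.0375, 0.0334], [-0.1104, -0.0394, 0.0343], [-0.1094, -0.0413, 0.0352], [-0.1084, -0.0431, 0.0362], [-0.1073, -0.0449, 0.0373], [-0.1062, -0.0466, 0.0383], [-0.1051, -0.0482, 0.0395], [-0.1039, -0.0498, 0.0406]] turn x8 [0.0334, 0.0014, -0.0321]
dp [[-0.1027, -0.0513, 0.0419], [-0.1014, -0.0528, 0.0431], [-0.1001, -0.0542, 0.0444], [-0.0987, -0.0555, 0.0457], [-0.0974, -0.0568, 0.0471], [-0.096, -0.058, 0.0485], [-0.0946, -0.0591, 0.0499], [-0.0931, -0.0601, 0.0514]] turn x8 [0.0334, 0.0014, -0.0321]
```

move_arm(
  claw=[1,1,1,1,1,1,1,1],
  dp=[
    [-0.1114,-0.0375,0.0335],
    [-0.1105,-0.0395,0.034],
    [-0.1095,-0.0413,0.035],
    [-0.1085,-0.043,0.036],
    [-0.107,-0.045,0.037],
    [-0.106,-0.0465,0.038],
    [-0.105,-0.048,0.0395],
    [-0.104,-0.05,0.0405],
  ],
  turn=[
    [0.0334,0.0014,-0.032],
    [0.0334,0.0014,-0.032],
    [0.0334,0.0014,-0.032],
    [0.0334,0.0014,-0.032],
    [0.0334,0.0014,-0.032],
    [0.0334,0.0014,-0.032],
    [0.0334,0.0014,-0.032],
    [0.0334,0.0014,-0.032],
  ],
)

```text
clock: 20.1
position: [0.415, -0.1402, 0.2451]
ee_rot: [0.752, 0.651, 0.072, 0.074]
ft_force: [0.2, -1.3, 0.0]
grip_width: 0.994
```

move_arm(
  claw=[1,1,1,1,1,1,1,1],
  dp=[
    [-0.103,-0.051,0.042],
    [-0.1015,-0.053,0.043],
    [-0.1,-0.054,0.0445],
    [-0.0985,-0.0555,0.0455],
    [-0.0975,-0.057,0.047],
    [-0.096,-0.058,0.0485],
    [-0.0945,-0.059,0.05],
    [-0.093,-0.06,0.0515],
  ],
  turn=[
    [0.0334,0.0014,-0.032],
    [0.0334,0.0014,-0.032],
    [0.0334,0.0014,-0.032],
    [0.0334,0.0014,-0.032],
    [0.0334,0.0014,-0.032],
    [0.0334,0.0014,-0.032],
    [0.0334,0.0014,-0.032],
    [0.0334,0.0014,-0.032],
  ],
)

```text
clock: 20.77
position: [0.3261, -0.2927, 0.1606]
ee_rot: [0.686, 0.728, -0.001, -0.0]
ft_force: [0.3, -0.1, 0.5]
grip_width: 1.001
```

move_arm(
  claw=[1,1],
  dp=[
    [0,0,0],
    [0,0,0],
  ],
  turn=[
    [0,0,0],
    [0,0,0],
  ],
)

```text
clock: 20.93
position: [0.326, -0.2921, 0.1604]
ee_rot: [0.687, 0.726, -0.001, -0.001]
ft_force: [1.0, -0.5, 1.0]
grip_width: 1.003
```

```bash
python3 st.py 3.47; python3 - <<'E'
import sys; sys.argv=['x','1']
from s2 import *
from plan import plan
plan(gripp(tr,ty,-.11),tilt(0,ty),n=6)
E
```

```text
t 20.9333 pos [ 326.  -292.1  160.4] grasp [ 326.  -292.1  179.1] tilt -0.12 spin [ 0.3  0.  -0. ] F [ 1.  -0.5  1. ] M [ 0. -0.  0.] w 85.2 j [ 0.34 -0.04  0.28  2.03  0.01  1.15  2.24]
n 6 min 3.6 dist [  -3.     1.9 -144.9] rot [-0.1 -0.  -0.3]
dp [[0.0017, -0.0022, 0.1207], [0.0017, -0.0022, 0.1207], [0.0017, -0.0022, 0.1207], [0.0017, -0.0023, 0.1207], [0.0017, -0.0023, 0.1207], [0.0017, -0.0024, 0.1207]] turn x6 [-0.0004, -0.0, -0.0011]
```

move_arm(
  claw=[1,1,1,1,1,1,1,1],
  dp=[
    [0.002,-0.002,0.12],
    [0.002,-0.002,0.12],
    [0.002,-0.002,0.12],
    [0.002,-0.002,0.12],
    [0.002,-0.003,0.12],
    [0,-0.003,0.12],
    [0,0,0],
    [0,0,0],
  ],
  turn=[
    [0,0,-0.006],
    [0,0,0],
    [0,0,0],
    [0,0,0],
    [0,0,0],
    [0,0,0],
    [0,0,0],
    [0,0,0],
  ],
)

```text
clock: 21.6
position: [0.323, -0.2892, 0.0166]
ee_rot: [0.685, 0.729, -0.001, -0.001]
ft_force: [-0.2, 0.2, 0.4]
grip_width: 0.996
```

```bash
python3 st.py 3.47; python3 - <<'E'
from h import *
im=cams.camera('wrist'); cv2.imwrite('pics/w11.png',im[:,:,::-1])
E
```

```text
t 21.6 pos [ 323.  -289.2   16.6] grasp [ 323.  -289.2   35.3] tilt -0.14 spin [-0.11  0.04 -0.  ] F [-0.2  0.2  0.4] M [-0.02  0.02  0.02] w 84.6 j [ 0.36  0.18  0.28  2.17 -0.07  0.8   2.32]
```

View pics/w11.png

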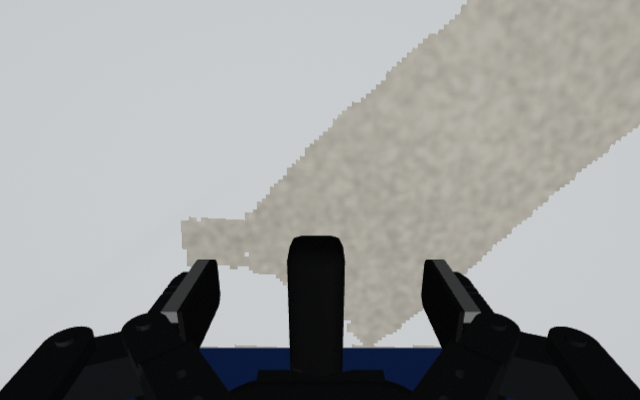

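move_arm(
  claw=[1,0.3,0.1,0.1,0.1,0.1,0.1,0.1],
  dp=[
    [-0.006,0,0],
    [0,0,0],
    [0,0,0],
    [0,0,0],
    [0,0,0],
    [0,0,0],
    [0,0,0],
    [0,0,0],
  ],
  turn=[
    [0,0,0],
    [0,0,0],
    [0,0,0],
    [0,0,0],
    [0,0,0],
    [0,0,0],
    [0,0,0],
    [0,0,0],
  ],
  grip_force=50,
)

```text
clock: 22.32
position: [0.3226, -0.2912, 0.0166]
ee_rot: [0.685, 0.729, -0.001, -0.0]
ft_force: [-2.3, 1.5, 5.3]
grip_width: 0.246
```

```bash
python3 st.py 3.47; python3 - <<'E'
import sys; sys.argv=['x','1']
from s2 import *
from plan import plan
p=np.array([0,0,.0155])
A=gripp(tw(-.27,-.20),sy,-.11); B=gripp(tw(-.25,-.04),sy,-.11)
print(A,B)
plan(A+[0,0,.0015],tilt(0,sy),n=8)
plan(B+[0,0,.0015],tilt(0,sy),n=8,p0=A,R0=tilt(0,sy))
E
```

```text
t 22.3167 pos [ 322.6 -291.2   16.6] grasp [ 322.7 -291.2   35.3] tilt -0.08 spin [-0.07 -0.01 -0.  ] F [-2.3  1.5  5.3] M [0.25 0.21 0.1 ] w 20.9 j [ 0.36  0.18  0.29  2.17 -0.07  0.8   2.32]
[ 0.36031487 -0.11511976  0.0155    ] [0.39418368 0.04252828 0.0155    ]
n 8 min 4.5 dist [ 37.7 176.1   0.4] rot [-0.1  0.   8.5]
dp [[0.1084, 0.0303, -0.0003], [0.109, 0.0283, -0.0003], [0.1095, 0.0262, -0.0003], [0.1099, 0.0242, -0.0003], [0.1104, 0.0221, -0.0003], [0.1108, 0.0201, -0.0003], [0.1111, 0.018, -0.0003], [0.1114, 0.0159, -0.0003]] turn x8 [-0.0002, 0.0001, 0.0237]
n 8 min 4.0 dist [ 33.9 157.6   1.5] rot [0. 0. 0.]
dp [[0.1, 0.0125, -0.0009], [0.1, 0.0125, -0.0009], [0.1, 0.0125, -0.0009], [0.1, 0.0125, -0.0009], [0.1, 0.0125, -0.0009], [0.1, 0.0125, -0.0009], [0.1, 0.0125, -0.0009], [0.1, 0.0125, -0.0009]] turn x8 [0.0, 0.0, 0.0]
```

move_arm(
  claw=[0.1,0.1,0.1,0.1,0.1,0.1,0.1,0.1],
  dp=[
    [0.1085,0.03,-0.001],
    [0.109,0.0285,-0.001],
    [0.1095,0.026,0],
    [0.11,0.024,0],
    [0.11,0.022,0],
    [0.111,0.02,0],
    [0.111,0.018,0],
    [0.1115,0.016,0],
  ],
  turn=[
    [0,0,0.0237],
    [0,0,0.0237],
    [0,0,0.0237],
    [0,0,0.0237],
    [0,0,0.0237],
    [0,0,0.0237],
    [0,0,0.0237],
    [0,0,0.0237],
  ],
)

```text
clock: 22.98
position: [0.3601, -0.1145, 0.0167]
ee_rot: [0.738, 0.675, -0.001, -0.0]
ft_force: [0.7, -1.6, -0.6]
grip_width: 0.247
```

move_arm(
  claw=[0.1,0.1,0.1,0.1,0.1,0.1,0.1,0.1],
  dp=[
    [0.1,0.0125,0],
    [0.1,0.0125,0],
    [0.1,0.0125,0],
    [0.1,0.0125,0],
    [0.1,0.0125,0],
    [0.1,0.0125,0],
    [0.1,0.0125,0],
    [0.1,0.0125,0],
  ],
  turn=[
    [0,0,0],
    [0,0,0],
    [0,0,0],
    [0,0,0],
    [0,0,0],
    [0,0,0],
    [0,0,0],
    [0,0,0],
  ],
)

```text
clock: 23.65
position: [0.3941, 0.0428, 0.0167]
ee_rot: [0.738, 0.675, -0.001, -0.0]
ft_force: [0.2, -3.9, 3.5]
grip_width: 0.248
```

move_arm(
  claw=[0.1],
  dp=[
    [0,0,0],
  ],
  turn=[
    [0,0,0],
  ],
)

```text
clock: 23.73
position: [0.3948, 0.0458, 0.0168]
ee_rot: [0.736, 0.677, 0.0, -0.0]
ft_force: [0.7, 2.0, -2.2]
grip_width: 0.247
```

```bash
python3 st.py; python3 - <<'E'
from h import *
for n in('wrist','top'):
    im=cams.camera(n); cv2.imwrite(f'pics/{n}12.png',im[:,:,::-1])
E
python3 - <<'E'
import sys; sys.argv=['x','1']
from s2 import *
from plan import plan
C=gripp(tw(-.20,-.005),sy,-.11);D=gripp(tw(-.07,0),sy,-.11)
print(C,D)
o=manip.get_obs()
plan(C+[0,0,o['position'][2]-.0155],tilt(0,sy),n=4)
plan(D+[0,0,o['position'][2]-.0155],tilt(0,sy),n=8,p0=C+[0,0,o['position'][2]-.0155],R0=tilt(0,sy))
E
```

```text
t 23.7333 pos [394.8  45.8  16.8] grasp [394.8  45.8  35.5] tilt -0.03 spin [-0.22  0.04 -0.  ] F [ 0.7  2.  -2.2] M [ 0.26 -0.07  0.23] w 21.0 j [-0.16  0.11 -0.08  2.24  0.01  0.79  1.25]
[0.44704386 0.07303731 0.0155    ] [0.57698495 0.06668803 0.0155    ]
n 4 min 1.5 dist [52.7 29.6  0. ] rot [-0.  -0.   0.1]
dp [[0.0424, 0.0625, -0.0], [0.0425, 0.0625, -0.0], [0.0425, 0.0625, -0.0], [0.0426, 0.0625, -0.0]] turn x4 [-0.0003, -0.0, 0.0008]
n 8 min 3.3 dist [129.9  -6.3   0. ] rot [0. 0. 0.]
dp [[0.0031, 0.0813, 0.0], [0.0031, 0.0813, 0.0], [0.0031, 0.0813, 0.0], [0.0031, 0.0813, 0.0], [0.0031, 0.0813, 0.0], [0.0031, 0.0813, 0.0], [0.0031, 0.0813, 0.0], [0.0031, 0.0813, 0.0]] turn x8 [0.0, 0.0, 0.0]
```

View pics/top12.png

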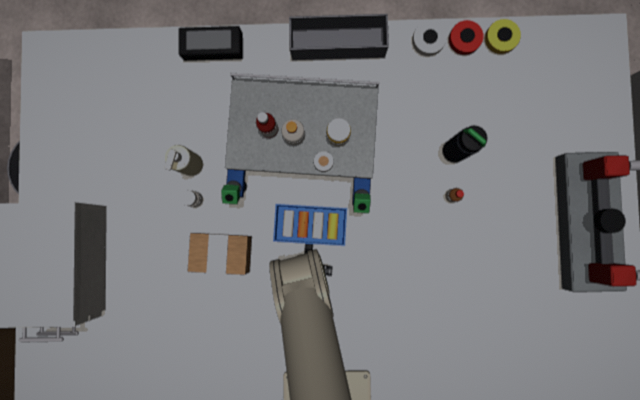

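View pics/wrist12.png

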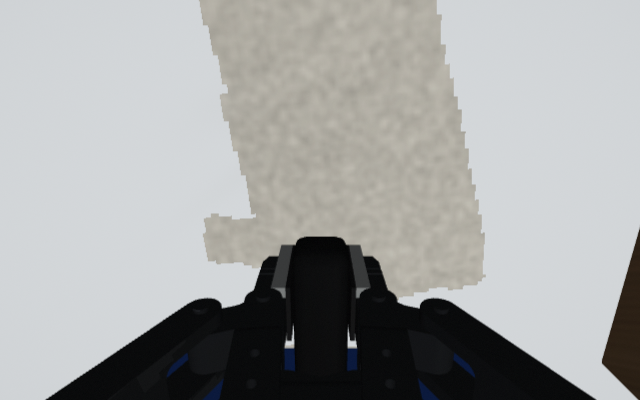

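move_arm(
  claw=[0.1,0.1,0.1,0.1,0.1,0.1,0.1,0.1],
  dp=[
    [0.0425,0.0625,0],
    [0.0425,0.0625,0],
    [0.0425,0.0625,0],
    [0.0425,0.0625,0],
    [0.003,0.08,0],
    [0.003,0.08,0],
    [0.003,0.08,0],
    [0.003,0.08,0],
  ],
  turn=[
    [0,0,0],
    [0,0,0],
    [0,0,0],
    [0,0,0],
    [0,0,0],
    [0,0,0],
    [0,0,0],
    [0,0,0],
  ],
)

```text
clock: 24.5
position: [0.5102, 0.0677, 0.0164]
ee_rot: [0.738, 0.675, -0.002, -0.001]
ft_force: [-7.9, 1.2, 10.6]
grip_width: 0.252
```

move_arm(
  claw=[0.1,0.1,0.1,0.1],
  dp=[
    [0.003,0.08,0],
    [0.003,0.08,0],
    [0,0,0],
    [0,0,0],
  ],
  turn=[
    [0,0,0],
    [0,0,0],
    [0,0,0],
    [0,0,0],
  ],
)

```text
clock: 24.83
position: [0.5436, 0.0658, 0.0164]
ee_rot: [0.738, 0.675, -0.0, 0.0]
ft_force: [3.3, -1.2, 2.6]
grip_width: 0.25
```

```bash
python3 st.py; python3 - <<'E'
from h import *
for n in('side','top'):
    im=cams.camera(n); cv2.imwrite(f'pics/{n}13.png',im[:,:,::-1])
crop('pics/side13.png',300,120,420,260,5,'pics/s13a.png')
crop('pics/top13.png',215,140,395,270,4,'pics/t13a.png')
E
```

```text
t 24.8333 pos [543.6  65.8  16.4] grasp [543.6  65.9  35.1] tilt 0.0 spin [ 0.09 -0.05 -0.  ] F [ 3.3 -1.2  2.6] M [-0.26 -0.76 -0.01] w 21.3 j [-0.16  0.39 -0.05  1.88  0.03  0.88  1.26]
```

View pics/s13a.png

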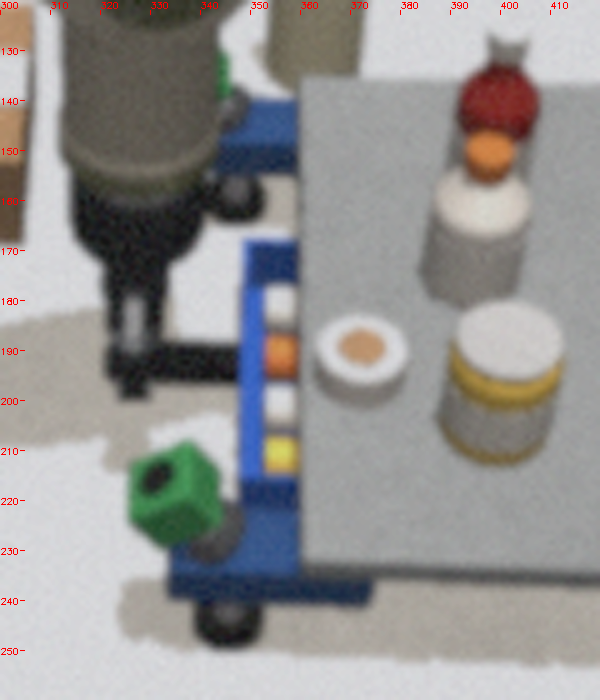

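View pics/t13a.png

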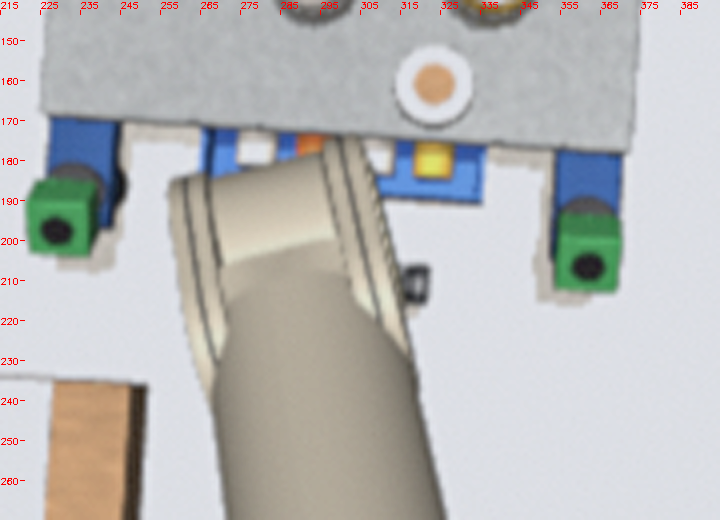

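```bash
python3 - <<'E'
from h import *
t,s=Cam('top'),Cam('side')
Z=R.from_euler('z',5,degrees=True)
for nm,c,D,Tr in(('side',s,[(360.2,135.6),(360.4,233.4)],[(348.8,168),(347.8,215.4)]),('top',t,[(225,168),(372.5,178)],[(335.5,190.75)])):
    d=[c.atz(*x,.093) for x in D]; m=(d[0]+d[1])/2; v=d[0]-d[1]
    print(nm,'deck mid',m.round(4),'yaw',np.degrees(np.arctan2(-v[0],v[1])).round(2),np.linalg.norm(v))
    for x in Tr:
        p=c.atz(*x,.045); print('  tray corner',p.round(4),'rel stand',(Z.apply(p-m)*1000).round(1))
E
```

```text
side deck mid [0.6381 0.052  0.093 ] yaw -5.37 0.3790231470972273
  tray corner [0.6153 0.1484 0.045 ] rel stand [-31.1  94.  -48. ]
  tray corner [ 0.5978 -0.037   0.045 ] rel stand [-32.4 -92.1 -48. ]
top deck mid [0.6364 0.0589 0.093 ] yaw -5.24 0.37749144457184963
  tray corner [ 0.593  -0.0353  0.045 ] rel stand [-35.  -97.7 -48. ]
```

move_arm(
  claw=[0.1,0.1,0.1,0.1,0.1,0.1,0.1],
  dp=[
    [0.003,0.033,0],
    [0.003,0.033,0],
    [0.003,0.033,0],
    [0.003,0.033,0],
    [0.002,0.033,0],
    [0,0,0],
    [0,0,0],
  ],
  turn=[
    [0,0,0],
    [0,0,0],
    [0,0,0],
    [0,0,0],
    [0,0,0],
    [0,0,0],
    [0,0,0],
  ],
)

```text
clock: 25.52
position: [0.5752, 0.0673, 0.0165]
ee_rot: [0.737, 0.676, -0.001, -0.001]
ft_force: [-0.4, -0.3, 5.0]
grip_width: 0.249
```

```bash
python3 st.py; python3 - <<'E'
from h import *
for n in('side','top'):
    im=cams.camera(n); cv2.imwrite(f'pics/{n}14.png',im[:,:,::-1])
crop('pics/side14.png',300,120,420,260,5,'pics/s14a.png')
E
```

```text
t 25.5167 pos [575.2  67.3  16.5] grasp [575.3  67.3  35.2] tilt -0.12 spin [-0.02 -0.03 -0.  ] F [-0.4 -0.3  5. ] M [-0.02 -0.18 -0.01] w 21.2 j [-0.16  0.45 -0.05  1.79  0.03  0.91  1.27]
```

View pics/s14a.png

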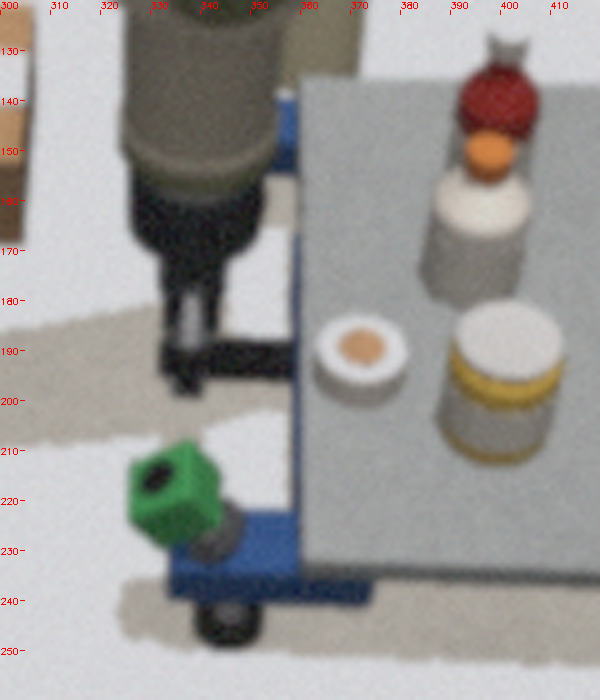

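move_arm(
  claw=[1,1,1,1,1,1,1,1],
  dp=[
    [0,0,0],
    [0,0,0],
    [0,0,0],
    [0,0,0],
    [0,-0.05,-0.05],
    [0,-0.08,-0.12],
    [0,-0.1,-0.15],
    [0,-0.1,-0.15],
  ],
  turn=[
    [0,0,0],
    [0,0,0],
    [0,0,0],
    [0,0,0],
    [0,0,0],
    [0,0,0],
    [0,0,0],
    [0,0,0],
  ],
)

```text
clock: 26.28
position: [0.5087, 0.0728, 0.1106]
ee_rot: [0.737, 0.676, -0.002, -0.001]
ft_force: [1.3, 0.4, 0.3]
grip_width: 0.999
```

```bash
python3 st.py; python3 - <<'E'
from plan import *
plan([.43,.065,.23],tilt(17,-5,0),n=8)
E
```

```text
t 26.2833 pos [508.7  72.8 110.6] grasp [508.8  72.9 129.3] tilt -0.2 spin [-0.   -0.06  0.  ] F [1.3 0.4 0.3] M [-0.02 -0.03  0.07] w 84.9 j [-0.17  0.2  -0.06  1.89  0.01  1.05  1.24]
n 8 min 3.6 dist [-78.7  -7.8 119.4] rot [-17.2   0.1   0. ]
dp [[-0.0093, -0.0488, -0.0745], [-0.0092, -0.046, -0.0762], [-0.0092, -0.0431, -0.0779], [-0.0092, -0.0402, -0.0795], [-0.0092, -0.0371, -0.0809], [-0.0092, -0.0341, -0.0823], [-0.0092, -0.031, -0.0835], [-0.0092, -0.0278, -0.0846]] turn x8 [-0.0478, 0.0002, 0.0]
```

move_arm(
  claw=[1,1,1,1,1,1,1,1],
  dp=[
    [-0.009,-0.049,-0.0745],
    [-0.009,-0.046,-0.076],
    [-0.009,-0.043,-0.078],
    [-0.009,-0.04,-0.08],
    [-0.009,-0.037,-0.081],
    [-0.009,-0.034,-0.082],
    [-0.009,-0.031,-0.084],
    [0,0,0],
  ],
  turn=[
    [0.0,0,0],
    [-0.06,0,0],
    [-0.06,0,0],
    [-0.06,0,0],
    [-0.06,0,0],
    [-0.06,0,0],
    [-0.06,0,0],
    [0,0,0],
  ],
)

```text
clock: 26.95
position: [0.4414, 0.0666, 0.2182]
ee_rot: [0.729, 0.669, 0.097, 0.105]
ft_force: [1.1, 0.2, 0.8]
grip_width: 1.001
```

move_arm(
  claw=[1,1],
  dp=[
    [0,0,0],
    [0,0,0],
  ],
  turn=[
    [0,0,0],
    [0,0,0],
  ],
)

```text
clock: 27.12
position: [0.4424, 0.0662, 0.2153]
ee_rot: [0.73, 0.669, 0.094, 0.103]
ft_force: [-0.2, -0.4, -0.7]
grip_width: 1.007
```

```bash
python3 st.py; python3 - <<'E'
from h import *
import pickle
o=manip.get_obs();pickle.dump(o,open('o15.pkl','wb'))
for n in('wrist','side','top'):
    im=cams.camera(n); cv2.imwrite(f'pics/{n}15.png',im[:,:,::-1])
E
```

```text
t 27.1167 pos [442.4  66.2 215.3] grasp [437.3  66.7 233.2] tilt 16.06 spin [-0.01 -0.03  0.  ] F [-0.2 -0.4 -0.7] M [-0.01  0.33 -0.02] w 85.6 j [-0.2  -0.25 -0.12  2.13  0.09  1.01  1.12]
```

View pics/wrist15.png

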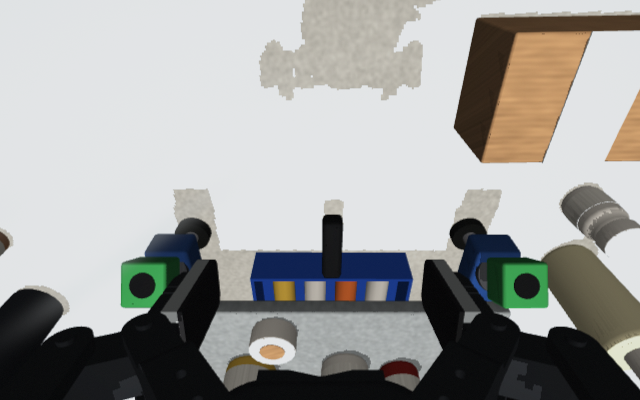

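View pics/side15.png

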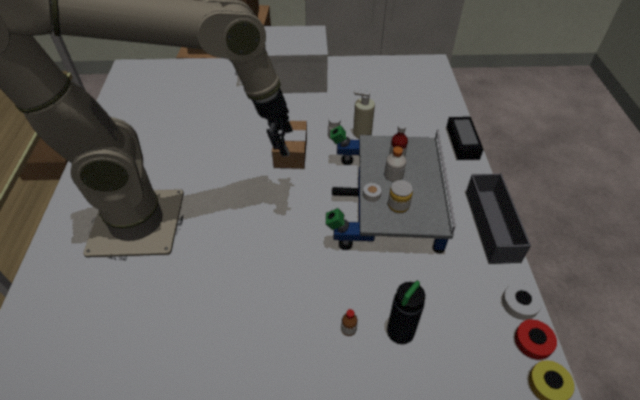

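```bash
python3 - <<'E'
from h import *
crop('pics/wrist15.png',235,205,430,325,4,'pics/w15a.png')
crop('pics/wrist15.png',110,240,250,320,5,'pics/w15b.png')
crop('pics/wrist15.png',430,240,560,320,5,'pics/w15c.png')
E
```

```text
(no output)
```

View pics/w15a.png

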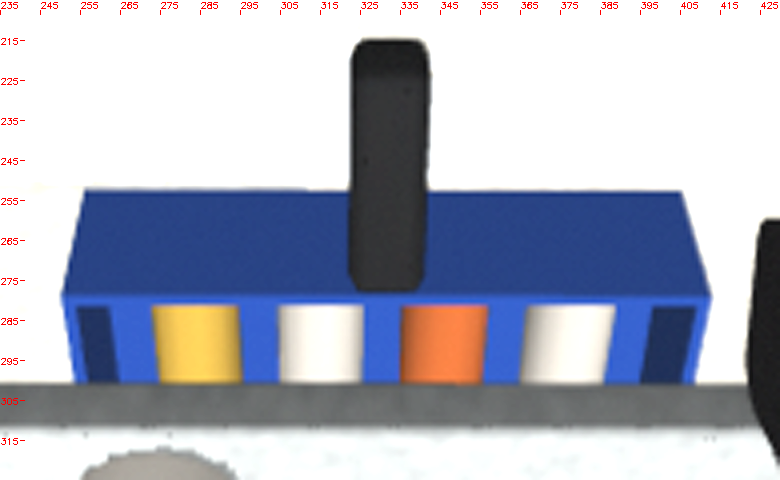

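View pics/w15b.png

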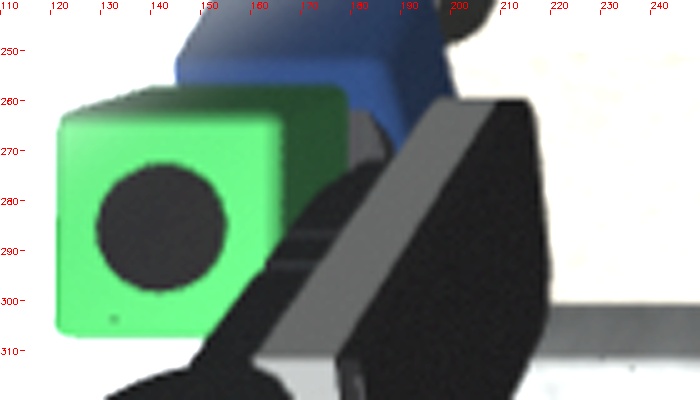

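View pics/w15c.png

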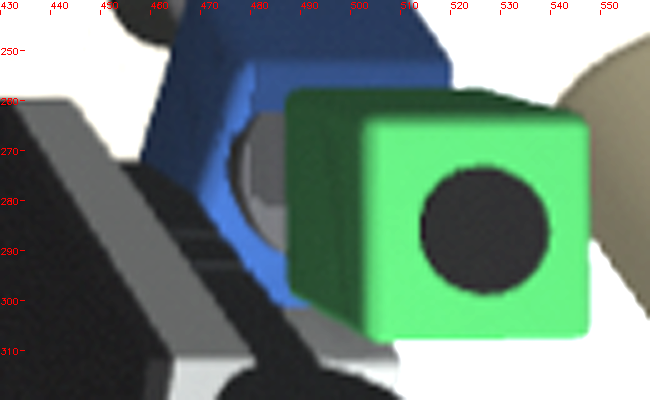

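```bash
python3 - <<'E'
from h import *
import pickle
o=pickle.load(open('o15.pkl','rb'));w=Cam('wrist',o)
kR,kL=w.atz(142.2,285.6,.1231),w.atz(527,286,.1231); d=kL-kR; yaw=np.arctan2(-d[0],d[1]); print('knob dist',np.linalg.norm(d),'yaw',np.degrees(yaw),'deck x via knobs')
Z=R.from_euler('z',-yaw); m=(kR+kL)/2
S=lambda p:(Z.apply(p-m)*1000+[-196.2,0,0]).round(1)
for n,u,v,z in(('tray TL',251,278.75,.045),('tray TR',412.5,278.75,.045),('BL',256.25,252.5,0),('BR',405.5,252.75,0),('deck und L',235,300.75,.075),('deck und R',425,300.75,.075),('deck top L',235,311.75,.093),('deck top R',425,311.75,.093)):
    print(n,S(w.atz(u,v,z)))
E
```

```text
knob dist 0.3316482239893885 yaw -5.052226467936926 deck x via knobs
tray TL [-120.2  -93.2  -78.1]
tray TR [-120.5   95.2  -78.1]
BL [-119.4  -94.  -123.1]
BR [-119.3   96.3 -123.1]
deck und L [-118.  -106.1  -48.1]
deck und R [-118.3  102.8  -48.1]
deck top L [-122.5 -101.9  -30.1]
deck top R [-122.8   97.6  -30.1]
```

```bash
python3 - <<'E'
from workcell import manip
print(manip.hand_in(), manip.get_obs()['clock'])
E
```

```text
the job is handed in; nothing more can be done
the job is handed in; nothing more can be done
```

The job is done and handed in, at about 27 s of the 72 s allowed. Both front feet are screwed down so the stand is level, and the tray is in the bay with the gripper open and clear of everything.

- **Knobs:** I turned the right knob about 59° and the left about 94°. A wrist-camera fit afterwards put both within about 0.2° of zero and the four soles level within about 1 mm, with deck pitch and roll at or below about 0.15°. I judged firmness from this and from the force rising as the left foot touched down. I did not push on the stand to test it.
- **Tray:** I slid it by its handle along the counter into the bay.

| Check (last wrist picture) | Measured | Target |
|---|---|---|
| Tray front wall (stand x) | about -120 mm | -120 mm |
| Deck front edge (stand x) | -118 to -122.5 mm | -120 mm |
| Sideways offset of tray | about +1 mm | 0 mm |
| Squareness to the stand | within about 0.3° | 0° |

- **Stand:** it moved about 2 mm at most, part of which is the levelling itself.
- **Other objects:** I saw no change in them by eye, but did not measure them.

**What disagreed or went wrong:**
- Just before the last push, the side and top cameras differed by about 4 mm on the tray's sideways position, so I went with a value in between. The wrist picture at the end confirmed it.
- My first descent to the tray handle stopped short because two joints reached their limits. I went back up and came in again with the arm in a different posture; nothing was touched.

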